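Load the rear drive from a crowded hook into the dock

TASK

Load the orange drive, which hangs at the back of the crowded cyan-tipped hook, into the dock: first move all the grey drives in front of it to the yellow-tipped spare hook and leave them hanging there, and put the dock's red dust cap in the blue tray. Then slide the orange drive into the dock slot, upright and fully home, and only after that press the green power button all the way down and let it go. Leave everything else on the desk alone.

Things in the scene. Friction and masses are not known exactly. Their poses are not given: they have to be found in the camera images.
- drive_orange: Orange drive, 110 g: plate 60 wide (y) x 12 thick (x) x 66 tall, above it a closed handle loop 44 wide, 12 thick, reaching 118 mm above the origin; its opening is 30 wide and spans 66 to 100 mm above the origin, under an 18 mm tall cross-bar. Both faces alike. Origin: centre of the bottom edge, z towards the handle. Hangs rearmost on the cyan-tipped hook.
- drive_grey1: Grey drive, 110 g: plate 60 wide (y) x 12 thick (x) x 66 tall, above it a closed handle loop 44 wide, 12 thick, reaching 118 mm above the origin; its opening is 30 wide and spans 66 to 100 mm above the origin, under an 18 mm tall cross-bar. Both faces alike. Origin: centre of the bottom edge, z towards the handle. One of 2 to 4 hanging some 34 mm apart before the orange one.
- drive_grey2: Grey drive, 110 g: plate 60 wide (y) x 12 thick (x) x 66 tall, above it a closed handle loop 44 wide, 12 thick, reaching 118 mm above the origin; its opening is 30 wide and spans 66 to 100 mm above the origin, under an 18 mm tall cross-bar. Both faces alike. Origin: centre of the bottom edge, z towards the handle. One of 2 to 4 hanging some 34 mm apart before the orange one.
- drive_grey3: Grey drive, 110 g: plate 60 wide (y) x 12 thick (x) x 66 tall, above it a closed handle loop 44 wide, 12 thick, reaching 118 mm above the origin; its opening is 30 wide and spans 66 to 100 mm above the origin, under an 18 mm tall cross-bar. Both faces alike. Origin: centre of the bottom edge, z towards the handle. One of 2 to 4 hanging some 34 mm apart before the orange one.
- drive_grey4: Grey drive, 110 g: plate 60 wide (y) x 12 thick (x) x 66 tall, above it a closed handle loop 44 wide, 12 thick, reaching 118 mm above the origin; its opening is 30 wide and spans 66 to 100 mm above the origin, under an 18 mm tall cross-bar. Both faces alike. Origin: centre of the bottom edge, z towards the handle. One of 2 to 4 hanging some 34 mm apart before the orange one.
- hook_full: The crowded hook, cyan lip. Fixed stand: level bar 12 wide, 8 tall, from the post (16 x 24) 200 mm along the stand's -x (to the robot), top 200 mm above the desk; lip at its free end 6 thick, 10 high. Foot 150 x 90 x 12. Origin: on the desk under the post, which ends level with the bar. A hung drive's origin is 100 mm above the desk.
- hook_spare: The spare, empty hook, yellow lip. Fixed stand: level bar 12 wide, 8 tall, from the post (16 x 24) 200 mm along the stand's -x (to the robot), top 200 mm above the desk; lip at its free end 6 thick, 10 high. Foot 150 x 90 x 12. Origin: on the desk under the post, which ends level with the bar. A hung drive's origin is 100 mm above the desk.
- dock: Dark grey drive dock, fixed, 150 (x) x 96 (y). Its rear part (+x, 70 long) is 60 tall with the drive slot in its top: 63.5 (y) x 15.5 (x), 45 deep, mouth chamfered, centre 40 mm along +x from the origin. The front part (-x) is 36 tall with the green power button. Origin: centre of the underside.
- slot_floor (a point): Centre of the dock slot's floor, 15 mm above the desk, 45 mm below the slot's mouth; axes as the dock's. A drive that is fully home stands on it.
- power (a joint): Green round push button (26 mm across) on the dock's front part, springy, moves straight down: 0 is up, 0.006 m fully pressed, about 4 N; springs back.
- power_top (a point): Centre of the top of the power button.
- cap: Red dust cap of the dock slot: head a square bar 70 (y) x 24 (x) x 24 (z) with a rubber stem 54 x 9 x 18 below it that sits loosely in the slot at the start, the head's underside on the dock's top, z up. 60 g. Origin: centre of the stem's lower end.
- cap_head (a point): Centre of the dust cap's head (30 mm above the cap's origin).
- tray: Fixed blue open tray, 140 x 140 outside, 28 tall, walls and floor 4 mm. Origin: centre of the underside.
- mouse: Black mouse, 110 x 62 x 33 mm; not part of the job, to be left alone. Origin: on the desk under its middle.
- headset: Headset lying on the desk, about 165 x 190 x 80 mm; not part of the job, to be left alone. Origin: on the desk under its middle.
- gamepad: White gamepad, about 112 x 150 x 50 mm; not part of the job, to be left alone. Origin: on the desk under its middle.
- mug: Blue mug, 80 across, 95 tall mm; not part of the job, to be left alone. Origin: on the desk under its middle.
- can: Green drink can, 53 across, 150 tall mm; not part of the job, to be left alone. Origin: on the desk under its middle.
- hub: Aluminium USB hub, 50 x 100 x 20 mm; not part of the job, to be left alone. Origin: on the desk under its middle.
Not all that is in view belongs to the job. What is shaped like the drive_grey1 but black or purple is not meant.

How it is judged:
On the way, in this order (a step that is already met when the one before it is completed fails the run):
1. all the grey drives hang on the spare hook (x of drive_grey1 in the frame of hook_spare between -0.196 and -0.008 m and y of drive_grey1 in the frame of hook_spare between -0.06 and 0.06 m and z of drive_grey1 in the frame of hook_spare between 0.085 and 0.115 m and angle between each of drive_grey1, drive_grey2, drive_grey3, drive_grey4's own z axis and vertical below 0.6 rad and x of drive_grey2 in the frame of hook_spare between -0.196 and -0.008 m and y of drive_grey2 in the frame of hook_spare between -0.06 and 0.06 m and z of drive_grey2 in the frame of hook_spare between 0.085 and 0.115 m and x of drive_grey3 in the frame of hook_spare between -0.196 and -0.008 m and y of drive_grey3 in the frame of hook_spare between -0.06 and 0.06 m and z of drive_grey3 in the frame of hook_spare between 0.085 and 0.115 m and x of drive_grey4 in the frame of hook_spare between -0.196 and -0.008 m and y of drive_grey4 in the frame of hook_spare between -0.06 and 0.06 m and z of drive_grey4 in the frame of hook_spare between 0.085 and 0.115 m), for 0.2 s.
2. the orange drive stands fully home in the dock slot (x of drive_orange in the frame of slot_floor between -0.005 and 0.005 m and y of drive_orange in the frame of slot_floor between -0.005 and 0.005 m and z of drive_orange in the frame of slot_floor below 0.004 m and angle between drive_orange's own z axis and vertical below 0.12 rad), for 0.2 s.
3. the power button is pressed down with the drive home (all of step 2 and value of joint power above 0.0045 m), for 0.05 s.
4. the power button is let go (value of joint power below 0.0015 m), for 0.1 s.
At the end, for the whole second after the job is handed in: Every grey drive present hangs on the spare hook's bar between post and lip, handle up (it may sway up to 0.6 rad); the orange drive stands in the dock slot within 4 mm of its floor and 5 mm of its centre, upright; the cap's head lies inside the tray below 60 mm; the button is up again (all of step 2 and x of drive_grey1 in the frame of hook_spare between -0.196 and -0.008 m and y of drive_grey1 in the frame of hook_spare between -0.06 and 0.06 m and z of drive_grey1 in the frame of hook_spare between 0.085 and 0.12 m and angle between each of drive_grey1, drive_grey2, drive_grey3, drive_grey4's own z axis and vertical below 0.6 rad and x of drive_grey2 in the frame of hook_spare between -0.196 and -0.008 m and y of drive_grey2 in the frame of hook_spare between -0.06 and 0.06 m and z of drive_grey2 in the frame of hook_spare between 0.085 and 0.12 m and x of drive_grey3 in the frame of hook_spare between -0.196 and -0.008 m and y of drive_grey3 in the frame of hook_spare between -0.06 and 0.06 m and z of drive_grey3 in the frame of hook_spare between 0.085 and 0.12 m and x of drive_grey4 in the frame of hook_spare between -0.196 and -0.008 m and y of drive_grey4 in the frame of hook_spare between -0.06 and 0.06 m and z of drive_grey4 in the frame of hook_spare between 0.085 and 0.12 m and x of cap_head in the frame of tray between -0.066 and 0.066 m and y of cap_head in the frame of tray between -0.066 and 0.066 m and z of cap_head in the frame of tray below 0.06 m and linear speed of each of cap, drive_orange below 0.05 m/s and value of joint power below 0.0015 m); the robot touches nothing.
It fails at once if the power button is pressed (3 mm or more) before the orange drive is home (value of joint power above 0.003 m and not (x of drive_orange in the frame of slot_floor between -0.005 and 0.005 m and y of drive_orange in the frame of slot_floor between -0.005 and 0.005 m and z of drive_orange in the frame of slot_floor below 0.004 m and angle between drive_orange's own z axis and vertical below 0.12 rad)).
It fails at once if a bystander is shifted more than 50 mm (distance of any of mouse, headset, gamepad, mug, can, hub from where it was at the start of the episode above 0.05 m).
Of drive_grey1, drive_grey2, drive_grey3, drive_grey4 only 2 to 4 are there at a start; the rules pass over those that are not, and their reading is None.
At some moment in a run one of cap, drive_grey1, drive_grey2, drive_grey3, drive_grey4 may be knocked a few centimetres aside while the robot is not near it.
It also fails if it takes over 210 s, if anything falls off the work surface, if the arm or the gripper's body presses on something with over 40 N, if the wrist force passes 120 N, or if a joint passes its speed limit or range.

ROBOT

A 6-joint arm with a two-finger parallel gripper is mounted at the origin on the work surface. World frame = base frame: x ahead of the robot, y to its left, z up, the work surface at z = 0. Lengths are in m, angles in rad, forces in N, time in s.
With the tool pointing down it reaches from about 0.35 to 0.975 m from the base axis. Payload 17.4 kg.
Tool frame: the origin (TCP) lies midway between the tips of the shut fingers; the grasp point (between the pads) lies 19 mm behind it; z points along the fingers, y is the line along which they close (so a half turn about z gives the same grasp; the last joint's range is limited). The gripper opens to 85 mm and grips with 20 to 120 N. Pads are 22 mm wide; open, the fingers measure 114 mm over their backs; the gripper's body (76 mm by 85 mm) begins 54 mm behind the grasp point. The pads swing forward as they close: fully open they stand 13 mm farther back than shut.
Start: joints at [1.184, 0.116, 1.442, -0, 1.584, -0.038], TCP at [0.231, 0.634, 0.231] pointing down, gripper open.
Joint ranges: [-2.83, 2.83], [-0.83, 2.19], [0.07, 2.5], [-1.14, 4.28], [0.01, 3], [-2.97, 2.97]. Speed limits (rad/s): [1.89, 1.89, 2.22, 3.14, 3.14, 3.14].

INTERFACE

Orientations are given as a unit quaternion [x, y, z, w].
In Python, from bench import r, optics gives the robot as it stands. The module is installed in compiled form; this text tells all that it offers.
- The arm moves only by the tool arm_command, never from a script. Its argument "moves" is a list of rows, each a list of 3 entries, a list of its own where there are three numbers: the shift along the tool's x, y, z normalised to -1 to 1, where 1 is 0.25 m, then the turn, a rotation vector about the tool's x, y, z normalised to -1 to 1, where 1 is 60 degrees, then the opening, from -1 (shut) to 1 (fully open). A call has exactly 10 rows; each row shifts and turns the commanded pose from where the row before left it, along the tool's axes as they then stand; what a row does not reach is not made up. A row lasts 1/8 s, in which the tool goes at most 62.5 mm and 10.7 degrees, less where a joint would pass 70% of its speed; a pose out of reach is approached as far as the arm can. A call with a number of a shift or a turn outside -1 to 1 is refused whole. A call with a gripper value outside its range is refused whole. The fingers move at their own pace and stop on an object; "grip_force" is the grip in N (left out, the last holds). Time passes only in rows, so rows that do not move let the fingers close, or fill a call up. It gives the time, the measured TCP pose, the force, the opening and the grip force at its end, in the units of the state.
- r.sense(): the state, without advancing time (a new reading comes with each control period).
- optics.read_camera(name): name is "scene" or "side" or "wrist"; returns a dict with "img" (420x560x3 uint8, red, green, blue), "z_map" (420x560 float32, m along the optical axis (not along the pixel's ray), 0 where there is no reading), "fov_y" (degrees; the focal length in pixels is half the picture's height over the tangent of half this angle, whatever the lens; pixels are square), "cx", "cy" (the principal point, pixels), "k1" (the pictures are not rectified: a ray, as slopes to the right and down, at radius r is drawn at 1 + k1 r^2 times it, then the intrinsics apply), "world_from_camera" (4x4, takes a point from camera to world coordinates). Camera axes: x right, y up, looking along -z (the intrinsics and any distortion apply to the point x, -y, -z); pixel columns grow to the right and rows downward; lengths in m; the calibration is good to about 2 mm. A picture is of the moment at which its call begins.
- r.job_done(): hands the job in; it is judged then, once.
The state is a dict: "clock": time; "joints": joint angles; "joint_velocities": joint speeds; "effort": joint torques, N m; "eef_pos": TCP position; "orientation": TCP orientation; "ft_force": force on the tool from outside, world axes, zero at the start; "wrist_torque": the same for the moment, N m; "opening": finger opening in m; "grip_force": force on a finger pad.
Only numpy, scipy, OpenCV 4.12 (cv2) and the standard library are available. Lean on these libraries where they do the work, as an engineer would, in place of code of your own. Each camera call takes 0.05 s, during which the arm holds its last target. There are 200 camera calls.

## Working session

There is one attempt and no reset: what is moved stays moved. The work goes in short steps, Python scripts to look and compute and a tool call to move; the robot and the scene stay as the last step left them, time stands still between calls to the robot, and variables do not carry over. Pictures are saved under pics/ and viewed, at most 14 in all, crops included, and the job is handed in when it is done.

Besides the shell and the picture viewer there is one more tool, called after "Request:" in YAML: its name, and indented under it one key for each argument. arm_command: Moves the arm, as the interface text tells. Its arguments: {"type":"object","properties":{"moves":{"type":"array"},"grip_force":{"type":"number"}},"required":["moves"]}

```bash
mkdir -p pics
cat > h.py <<'E'
import numpy as np, cv2
from bench import r, optics
from scipy.spatial.transform import Rotation as R
def cam(n):
    c=optics.read_camera(n); h=c['img'].shape[0]
    c['f']=h/2/np.tan(np.radians(c['fov_y'])/2); c['T']=np.array(c['world_from_camera']); return c
def ray(c,u,v):
    K=np.array([[c['f'],0,c['cx']],[0,c['f'],c['cy']],[0,0,1.]])
    p=cv2.undistortPoints(np.array([[[u,v]]],float),K,np.array([c['k1'],0,0,0.]))[0,0]
    return c['T'][:3,3], c['T'][:3,:3]@np.array([p[0],-p[1],-1.])
def onz(c,u,v,z):
    o,d=ray(c,u,v); return o+d*(z-o[2])/d[2]
def cloud(c):
    h,w=c['z_map'].shape
    K=np.array([[c['f'],0,c['cx']],[0,c['f'],c['cy']],[0,0,1.]])
    uv=np.stack(np.meshgrid(np.arange(w),np.arange(h)),-1).reshape(-1,1,2).astype(float)
    p=cv2.undistortPoints(uv,K,np.array([c['k1'],0,0,0.]))[:,0]
    z=c['z_map'].reshape(-1)
    P=np.c_[p[:,0],-p[:,1],-np.ones(len(p))]*z[:,None]
    W=P@c['T'][:3,:3].T+c['T'][:3,3]; W[z==0]=np.nan
    return W.reshape(h,w,3)
def save(c,n): cv2.imwrite('pics/'+n+'.png',c['img'][:,:,::-1])
E
python3 - <<'E'
from h import *
for n in ['scene','side']:
    c=cam(n); save(c,n+'0'); print(n,c['f'],c['k1'],c['T'].round(3).tolist())
    np.savez('/tmp/'+n,img=c['img'],W=cloud(c))
print(r.sense())
E
```

```text
scene 468.0385276085816 -0.08886936966229358 [[-0.115, -0.749, 0.653, 1.339], [0.993, -0.075, 0.09, 0.171], [-0.019, 0.659, 0.752, 1.06], [0.0, 0.0, 0.0, 1.0]]
side 432.94353854270815 -0.06332300852243854 [[0.753, 0.392, -0.529, -0.146], [-0.658, 0.473, -0.586, -0.654], [0.021, 0.789, 0.614, 0.838], [0.0, 0.0, 0.0, 1.0]]
{'clock': 0.1, 'joints': array([ 1.18419957e+00,  1.16418255e-01,  1.44219292e+00, -7.38185237e-06,
        1.58404493e+00, -3.78031539e-02]), 'joint_velocities': array([ 2.07780548e-04,  3.77703625e-04, -3.19411497e-04,  7.42440079e-05,
       -4.55157407e-04, -8.82901953e-06]), 'effort': array([ 1.59350751e-03, -7.33672786e+01, -6.33793330e+01, -1.17984428e-04,
        5.31290556e-03, -1.20137568e-05]), 'eef_pos': array([0.23063399, 0.63418054, 0.23065278]), 'orientation': array([ 1.73514142e-01,  9.84831234e-01, -5.20576866e-04, -1.08379555e-04]), 'ft_force': array([-0.39029274, -0.10824436, -0.18303377]), 'wrist_torque': array([ 0.01820553,  0.00805213, -0.07614464]), 'grip_force': 0.0, 'opening': 0.08559050849450227}
```

View pics/scene0.png

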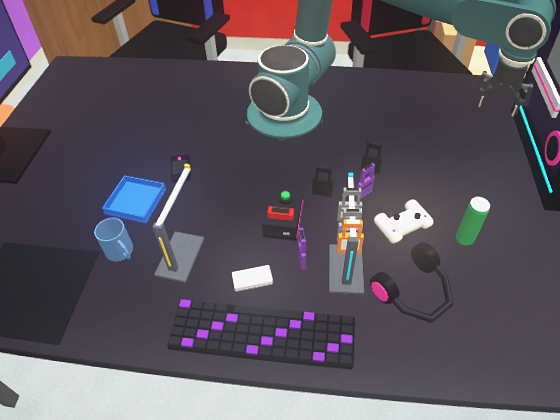

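View pics/side0.png

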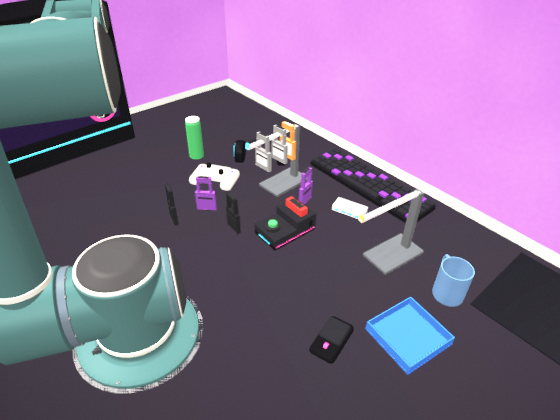

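Run:
```python
import numpy as np,cv2
a=np.load('/tmp/scene.npz');b=np.load('/tmp/side.npz')
A=cv2.resize(a['img'][130:300,250:390],None,fx=3,fy=3,interpolation=2)[:510]
B=cv2.resize(b['img'][110:250,150:330],None,fx=2.1,fy=2.1,interpolation=2)
im=np.zeros((510,800,3),np.uint8); im[:A.shape[0],:A.shape[1]]=A; im[:B.shape[0],420:420+B.shape[1]]=B
cv2.imwrite('pics/crop1.png',im[:,:,::-1])
for n,d in(('scene',a),('side',b)):
    hsv=cv2.cvtColor(d['img'],cv2.COLOR_RGB2HSV);W=d['W']
    for nm,lo,hi in [('orange',(8,150,120),(18,255,255)),('cyan',(85,120,140),(97,255,255)),('yellow',(22,120,140),(32,255,255)),('green',(55,150,80),(75,255,255)),('red',(0,180,100),(4,255,255)),('blue',(102,160,120),(112,255,255)),('purple',(130,120,60),(145,255,255))]:
        m=cv2.inRange(hsv,lo,hi); k,l,s,ce=cv2.connectedComponentsWithStats(m)
        for i in range(1,k):
            if s[i,4]>12:
                P=W[l==i]; P=P[~np.isnan(P[:,0])]
                if len(P)<4 or np.median(P[:,0])<.2 or np.median(P[:,0])>1: continue
                if np.median(P[:,2])<0.008: continue
                print(n,nm,ce[i].round(),s[i,4],'lo',np.percentile(P,3,axis=0).round(3),'med',np.median(P,axis=0).round(3),'hi',np.percentile(P,97,axis=0).round(3))
```

```text
scene orange [350. 236.] 278 lo [0.656 0.209 0.105] med [0.661 0.23  0.169] hi [0.665 0.267 0.216]
scene cyan [536. 150.] 291 lo [-0.003  0.812  0.076] med [0.211 0.816 0.082] hi [0.373 0.822 0.087]
scene cyan [350. 174.] 23 lo [ 0.279  0.224 -0.002] med [0.493 0.232 0.205] hi [0.499 0.251 0.21 ]
scene cyan [349. 265.] 78 lo [0.696 0.238 0.039] med [0.699 0.241 0.101] hi [0.701 0.244 0.158]
scene yellow [187. 166.] 20 lo [ 0.323 -0.275  0.028] med [ 0.502 -0.196  0.206] hi [ 0.505 -0.189  0.209]
scene yellow [165. 252.] 74 lo [ 0.703 -0.225  0.042] med [ 0.706 -0.22   0.098] hi [ 0.707 -0.216  0.156]
scene green [285. 195.] 49 lo [0.428 0.043 0.046] med [0.445 0.054 0.055] hi [0.455 0.064 0.058]
scene green [483. 213.] 15 lo [0.527 0.566 0.136] med [0.531 0.578 0.14 ] hi [0.532 0.589 0.143]
scene red [280. 214.] 177 lo [0.515 0.019 0.063] med [0.538 0.053 0.077] hi [0.541 0.085 0.085]
scene purple [367. 176.] 179 lo [0.306 0.268 0.039] med [0.374 0.287 0.075] hi [0.391 0.307 0.118]
scene purple [367. 190.] 71 lo [0.355 0.278 0.003] med [0.375 0.292 0.023] hi [0.387 0.308 0.038]
scene
[... 2802 characters left out ...]
urple [359. 174.] 45 lo [0.84  0.077 0.02 ] med [0.852 0.089 0.024] hi [0.867 0.109 0.028]
side purple [371. 175.] 47 lo [0.866 0.046 0.019] med [0.877 0.058 0.024] hi [0.894 0.078 0.029]
side purple [383. 177.] 45 lo [0.892 0.014 0.   ] med [0.898 0.028 0.025] hi [0.945 0.047 0.029]
side purple [205. 196.] 464 lo [0.345 0.261 0.   ] med [0.366 0.28  0.047] hi [0.388 0.303 0.116]
side purple [383. 193.] 58 lo [ 0.815 -0.048  0.017] med [ 0.825 -0.035  0.024] hi [ 0.842 -0.016  0.028]
side purple [396. 194.] 50 lo [ 0.84  -0.078  0.019] med [ 0.852 -0.063  0.025] hi [ 0.87  -0.048  0.028]
side purple [424. 199.] 20 lo [ 0.701 -0.232 -0.002] med [ 0.9   -0.139  0.026] hi [ 0.945 -0.12   0.18 ]
```

View pics/crop1.png

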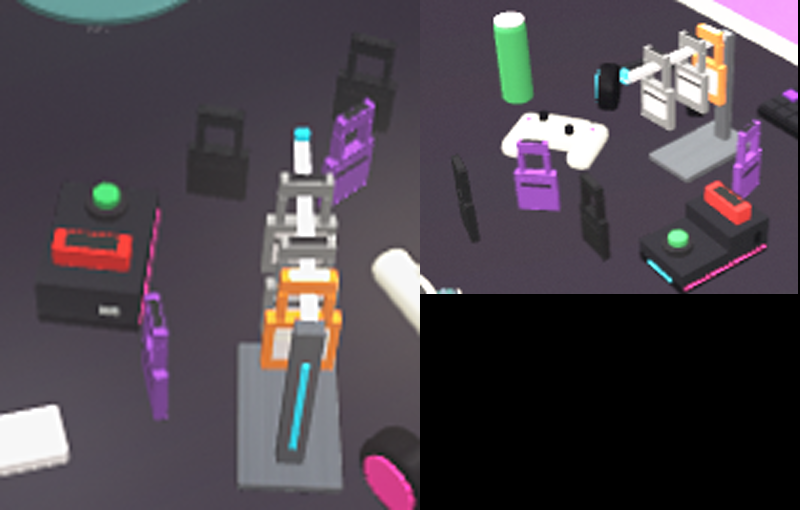

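Run:
```python
import numpy as np,cv2
for n in('scene','side'):
    d=np.load(f'/tmp/{n}.npz');W=d['W'];P=W.reshape(-1,3)
    def sel(x0,x1,y0,y1,z0,z1):
        m=(P[:,0]>x0)&(P[:,0]<x1)&(P[:,1]>y0)&(P[:,1]<y1)&(P[:,2]>z0)&(P[:,2]<z1);return P[m]
    q=sel(.48,.7,.18,.28,.207,.224); h,e=np.histogram(q[:,0],np.arange(.48,.7,.005)); print(n,'handles',[(round(a,3),int(b)) for a,b in zip(e,h) if b])
    for lab,y0,y1 in(('full',.2,.28),('spare',-.25,-.17)):
        q=sel(.45,.72,y0,y1,.194,.206)
        c=[]
        for x in np.arange(.49,.71,.015):
            s=q[abs(q[:,0]-x)<.0075]
            if len(s): c.append((round(x,3),len(s),round(s[:,1].min(),3),round(s[:,1].max(),3),round(np.median(s[:,2]),3)))
        print(n,lab,c)
    q=sel(.45,.62,-.02,.12,.074,.1); print(n,'cap',len(q),cv2.minAreaRect(q[:,:2].astype(np.float32)),np.median(q[:,2]))
    q=sel(.48,.62,-.02,.12,.055,.064); print(n,'dockrear',len(q),cv2.minAreaRect(q[:,:2].astype(np.float32)),np.median(q[:,2]))
    q=sel(.38,.55,-.02,.12,.032,.04); print(n,'dockfront',len(q),cv2.minAreaRect(q[:,:2].astype(np.float32)))
    q=sel(.36,.56,-.5,-.3,.022,.034); print(n,'tray',len(q),cv2.minAreaRect(q[:,:2].astype(np.float32)))
    q=sel(.25,.45,.1,.35,.09,.13); print(n,'standing',len(q),q.min(0).round(3),q.max(0).round(3))
    q=sel(.3,.48,.1,.25,.05,.13); print(n,'black',len(q),np.median(q,0).round(3),q.min(0).round(3),q.max(0).round(3))
```

```text
scene handles [(np.float64(0.49), 6), (np.float64(0.495), 3), (np.float64(0.545), 9), (np.float64(0.55), 25), (np.float64(0.555), 53), (np.float64(0.56), 21), (np.float64(0.61), 2), (np.float64(0.615), 27), (np.float64(0.62), 39), (np.float64(0.625), 44), (np.float64(0.63), 4), (np.float64(0.645), 9), (np.float64(0.65), 26), (np.float64(0.655), 38), (np.float64(0.66), 52)]
scene full [(np.float64(0.49), 10, np.float64(0.224), np.float64(0.235), np.float64(0.2)), (np.float64(0.505), 24, np.float64(0.224), np.float64(0.236), np.float64(0.199)), (np.float64(0.52), 23, np.float64(0.226), np.float64(0.236), np.float64(0.198)), (np.float64(0.535), 4, np.float64(0.228), np.float64(0.236), np.float64(0.198)), (np.float64(0.55), 7, np.float64(0.216), np.float64(0.256), np.float64(0.204)), (np.float64(0.565), 56, np.float64(0.214), np.float64(0.256), np.float64(0.2)), (np.float64(0.58), 25, np.float64(0.229), np.float64(0.239), np.float64(0.198)), (np.float64(0.595), 19, np.float64(0.23), np.float64(0.242), np.float64(0.199)), (np.float64(0.625), 55, np.float64(0.216), np.float64(0.259), np.fl
[... 4981 characters left out ...]
oat64(-0.21), np.float64(0.199))]
side cap 209 ((0.5462466478347778, 0.07778317481279373), (0.13938674330711365, 0.058673810213804245), 49.710086822509766) 0.08243748891607894
side dockrear 342 ((0.5523163080215454, 0.05877731367945671), (0.11515649408102036, 0.1286129653453827), 88.23735046386719) 0.05897387042408264
side dockfront 566 ((0.47931939363479614, 0.05201910436153412), (0.09992745518684387, 0.1445305347442627), 87.45942687988281)
side tray 553 ((0.4431267976760864, -0.39418667554855347), (0.15683786571025848, 0.18983514606952667), 80.73342895507812)
side standing 321 [0.253 0.135 0.09 ] [0.388 0.325 0.12 ]
side black 251 [0.375 0.151 0.083] [0.369 0.126 0.051] [0.384 0.184 0.119]
```

```bash
cat >> h.py <<'E'
def plan(*wps,step=.16,start=None):
    """wps: (pos, yaw of tool y in deg or None); prints compact rows in tool axes"""
    s=r.sense(); p=np.array(s['eef_pos']) if start is None else np.array(start[0],float); M=R.from_quat(s['orientation']).as_matrix()
    ya=np.degrees(np.arctan2(M[1,1],M[0,1])) if start is None else start[1]
    if start is None: print('now',p.round(4),'yaw',ya.round(2),'tilt',np.degrees(np.arccos(-M[2,2])).round(2),'clock',round(s['clock'],2),'open',round(s['opening'],4),'F',np.round(s['ft_force'],1))
    for q,yt in wps:
        if yt is not None:
            d=-(yt-ya); n=int(np.ceil(abs(d)/9.5)) or 1
            if abs(d)>.1: print(f'  turn z {d/60/n:.4f} x{n}')
            ya=yt
        a=np.radians(ya); Y=np.array([np.cos(a),np.sin(a),0]); Z=np.array([0,0,-1.]); X=np.cross(Y,Z)
        q=np.array(q,float); d=np.array([X,Y,Z])@(q-p)/.25; n=max(1,int(np.ceil(np.linalg.norm(d)/step)))
        print(f'  shift {(d/n).round(4).tolist()} x{n} -> {q}'); p=q
E
python3 - <<'E'
from h import *
plan(((.40,.4,.33),93.2),((.52,.235,.33),None))
E
```

```text
now [0.2306 0.6342 0.2307] yaw 70.02 tilt 0.06 clock 0.1 open 0.0856 F [-0.4 -0.1 -0.2]
  turn z -0.1288 x3
  shift [-0.078, -0.1216, -0.0497] x8 -> [0.4  0.4  0.33]
  shift [-0.0737, -0.1143, 0.0] x6 -> [0.52  0.235 0.33 ]
```

Request:
arm_command:
  moves:
    - [[-0.078, -0.1216, -0.05], [0, 0, 0], 1]
    - [[-0.078, -0.1216, -0.05], [0, 0, 0], 1]
    - [[0, 0, 0], [0, 0, -0.1288], 1]
    - [[0, 0, 0], [0, 0, -0.1288], 1]
    - [[0, 0, 0], [0, 0, -0.1288], 1]
    - [[-0.078, -0.1216, -0.05], [0, 0, 0], 1]
    - [[-0.078, -0.1216, -0.05], [0, 0, 0], 1]
    - [[-0.078, -0.1216, -0.05], [0, 0, 0], 1]
    - [[-0.078, -0.1216, -0.05], [0, 0, 0], 1]
    - [[0, 0, 0], [0, 0, 0], 1]

```text
clock: 1.35
eef_pos: [0.3324, 0.4456, 0.3074]
orientation: [-0.027, 1.0, 0.001, 0.001]
ft_force: [-0.0, 0.4, -0.2]
opening: 0.0856
grip_force: 0.0
```

Run:
```python
from h import *
plan(((.52,.235,.33),93.2))
```

```text
now [0.3324 0.4456 0.3074] yaw 93.07 tilt 0.09 clock 1.35 open 0.0856 F [-0.   0.4 -0.2]
  turn z -0.0022 x1
  shift [-0.0878, -0.1104, -0.0113] x8 -> [0.52  0.235 0.33 ]
```

Request:
arm_command:
  moves:
    - [[-0.088, -0.11, -0.011], [0, 0, 0], 1]
    - [[-0.088, -0.11, -0.011], [0, 0, 0], 1]
    - [[-0.088, -0.11, -0.011], [0, 0, 0], 1]
    - [[-0.088, -0.11, -0.011], [0, 0, 0], 1]
    - [[-0.088, -0.11, -0.011], [0, 0, 0], 1]
    - [[-0.088, -0.11, -0.011], [0, 0, 0], 1]
    - [[-0.088, -0.11, -0.011], [0, 0, 0], 1]
    - [[-0.088, -0.11, -0.011], [0, 0, 0], 1]
    - [[0, 0, 0], [0, 0, 0], 1]
    - [[0, 0, 0], [0, 0, 0], 1]

```text
clock: 2.6
eef_pos: [0.5189, 0.2377, 0.3277]
orientation: [-0.028, 1.0, 0.0, -0.0]
ft_force: [-0.5, 1.2, -0.6]
opening: 0.0853
grip_force: 0.0
```

Run:
```python
from h import *
plan(((.552,.233,.30),93.2))
c=cam('wrist');save(c,'w1');print(c['T'].round(3).tolist());W=cloud(c)
P=W.reshape(-1,3);m=(P[:,2]>.211)&(P[:,2]<.225)&(P[:,0]<.7)
for a,b in((.53,.57),(.595,.635),(.637,.67)):
    q=P[m&(P[:,0]>a)&(P[:,0]<b)]
    if len(q)>5: print(len(q),cv2.minAreaRect(q[:,:2].astype(np.float32)),q.min(0).round(4),q.max(0).round(4),np.median(q,0).round(4))
```

```text
now [0.5189 0.2377 0.3277] yaw 93.21 tilt 0.05 clock 2.6 open 0.0853 F [-0.5  1.2 -0.6]
  shift [-0.0655, -0.013, 0.0555] x2 -> [0.552 0.233 0.3  ]
[[-0.055, -0.965, -0.256, 0.453], [0.998, -0.053, -0.014, 0.234], [0.0, -0.257, 0.966, 0.469], [0.0, 0.0, 0.0, 1.0]]
657 ((0.5524489283561707, 0.23460392653942108), (0.012391568161547184, 0.04364088177680969), 4.5498738288879395) [0.5449 0.213  0.211 ] [0.5603 0.2566 0.2193] [0.5513 0.2348 0.2172]
573 ((0.6190366148948669, 0.23645207285881042), (0.0121338265016675, 0.043928395956754684), 5.628612995147705) [0.6116 0.2146 0.211 ] [0.6267 0.2584 0.2191] [0.6173 0.2365 0.217 ]
402 ((0.6527014374732971, 0.23719216883182526), (0.010464239865541458, 0.042847972363233566), 4.732772350311279) [0.6459 0.2157 0.211 ] [0.6574 0.2585 0.2196] [0.6501 0.2401 0.2168]
```

View pics/w1.png

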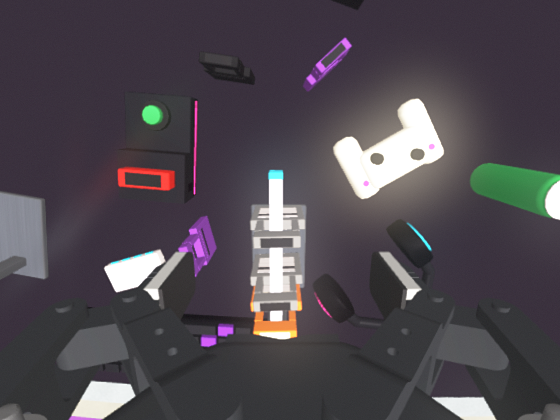

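Run:
```python
from h import *
plan(((.5524,.2346,.30),None),((.5524,.2346,.182),None))
c=cam('wrist');W=cloud(c)
P=W.reshape(-1,3)
q=P[(P[:,2]>.078)&(P[:,2]<.09)&(P[:,0]>.5)&(P[:,0]<.56)&(P[:,1]<.1)&(P[:,1]>0)];print('cap',len(q),cv2.minAreaRect(q[:,:2].astype(np.float32)),np.median(q,0))
q=P[(P[:,2]>.055)&(P[:,2]<.065)&(P[:,0]>.49)&(P[:,0]<.6)&(P[:,1]<.12)&(P[:,1]>-.05)];print('dock',len(q),cv2.minAreaRect(q[:,:2].astype(np.float32)),q.min(0),q.max(0))
q=P[(P[:,2]>.033)&(P[:,2]<.039)&(P[:,0]>.39)&(P[:,0]<.5)&(P[:,1]<.12)&(P[:,1]>-.05)];print('dockf',len(q),cv2.minAreaRect(q[:,:2].astype(np.float32)),q.min(0),q.max(0))
hs=cv2.cvtColor(c['img'],cv2.COLOR_RGB2HSV);m=cv2.inRange(hs,(50,120,80),(75,255,255))>0
q=W[m];q=q[(q[:,0]<.5)&(q[:,1]<.1)&(q[:,2]>.03)];print('btn',len(q),q.min(0),q.max(0),np.median(q,0))
```

```text
now [0.5187 0.2379 0.3279] yaw 93.24 tilt 0.04 clock 2.65 open 0.0854 F [-0.1  0.8  0.7]
  shift [-0.0668, -0.0103, 0.0558] x2 -> [0.5524 0.2346 0.3   ]
  shift [0.0, 0.0, 0.1573] x3 -> [0.5524 0.2346 0.182 ]
cap 919 ((0.5254436135292053, 0.05138248950242996), (0.07099036872386932, 0.02465207874774933), 87.76683044433594) [0.52486589 0.05253264 0.08323441]
dock 2253 ((0.5448587536811829, 0.060114603489637375), (0.11627136170864105, 0.10813722759485245), 88.90934753417969) [0.4900349  0.00210484 0.05501576] [0.59985419 0.11721383 0.06497977]
dockf 2962 ((0.45395293831825256, 0.05436484515666962), (0.096901535987854, 0.08716172724962234), 87.67573547363281) [0.40999973 0.00443774 0.03300384] [0.49941875 0.10405009 0.03884875]
btn 323 [0.42776824 0.03751745 0.04486878] [0.45344912 0.06713627 0.05938384] [0.44084107 0.05620164 0.05644119]
```

Request:
arm_command:
  moves:
    - [[-0.067, -0.0103, 0.056], [0, 0, 0], 1]
    - [[-0.067, -0.0103, 0.056], [0, 0, 0], 1]
    - [[0, 0, 0.118], [0, 0, 0], 1]
    - [[0, 0, 0.118], [0, 0, 0], 1]
    - [[0, 0, 0.118], [0, 0, 0], 1]
    - [[0, 0, 0.118], [0, 0, 0], 1]
    - [[0, 0, 0], [0, 0, 0], 1]
    - [[0, 0, 0], [0, 0, 0], 1]
    - [[0, 0, 0], [0, 0, 0], 1]
    - [[0, 0, 0], [0, 0, 0], 1]
  grip_force: 40

```text
clock: 3.95
eef_pos: [0.5533, 0.2338, 0.1832]
orientation: [-0.028, 1.0, 0.0, 0.001]
ft_force: [-0.0, -1.1, -0.6]
opening: 0.0856
grip_force: 0.0
```

Request:
arm_command:
  moves:
    - [[0, 0, 0], [0, 0, 0], -1]
    - [[0, 0, 0], [0, 0, 0], -1]
    - [[0, 0, 0], [0, 0, 0], -1]
    - [[0, 0, 0], [0, 0, 0], -1]
    - [[0, 0, 0], [0, 0, 0], -1]
    - [[0, 0, 0], [0, 0, 0], -1]
    - [[0, 0, 0], [0, 0, 0], -1]
    - [[0, 0, 0], [0, 0, 0], -1]
    - [[0, 0, 0], [0, 0, 0], -1]
    - [[0, 0, 0], [0, 0, 0], -1]

```text
clock: 5.2
eef_pos: [0.553, 0.2337, 0.1826]
orientation: [-0.028, 1.0, 0.0, 0.0]
ft_force: [-1.2, -1.2, 4.5]
opening: 0.0433
grip_force: 40.9
```

Run:
```python
from h import *
plan(((.5524,.2346,.200),None),((.452,.229,.200),None),((.44,.0,.26),None),((.44,-.186,.26),82.3))
c=cam('side');save(c,'s1')
```

```text
now [0.553  0.2337 0.1826] yaw 93.2 tilt 0.02 clock 5.2 open 0.0433 F [-1.2 -1.2  4.5]
  shift [0.0024, 0.0037, -0.0696] x1 -> [0.5524 0.2346 0.2   ]
  shift [0.1341, 0.0, 0.0] x3 -> [0.452 0.229 0.2  ]
  shift [0.0165, -0.152, -0.04] x6 -> [0.44 0.   0.26]
  turn z 0.0908 x2
  shift [-0.0199, -0.1475, 0.0] x5 -> [ 0.44  -0.186  0.26 ]
```

Request:
arm_command:
  moves:
    - [[0, 0, -0.036], [0, 0, 0], -1]
    - [[0, 0, -0.036], [0, 0, 0], -1]
    - [[0, 0, 0], [0, 0, 0], -1]
    - [[0.1, 0, 0], [0, 0, 0], -1]
    - [[0.1, 0, 0], [0, 0, 0], -1]
    - [[0.1, 0, 0], [0, 0, 0], -1]
    - [[0.1, 0, 0], [0, 0, 0], -1]
    - [[0, 0, 0], [0, 0, 0], -1]
    - [[0, 0, -0.12], [0, 0, 0], -1]
    - [[0, 0, -0.12], [0, 0, 0], -1]

```text
clock: 6.5
eef_pos: [0.4535, 0.2281, 0.2608]
orientation: [-0.028, 1.0, -0.0, -0.0]
ft_force: [-0.4, 0.7, -1.0]
opening: 0.0432
grip_force: 41.0
```

Request:
arm_command:
  moves:
    - [[0.016, -0.15, 0], [0, 0, 0], -1]
    - [[0.016, -0.15, 0], [0, 0, 0], -1]
    - [[0.016, -0.15, 0], [0, 0, 0], -1]
    - [[0, -0.15, 0], [0, 0, 0], -1]
    - [[0, -0.15, 0], [0, 0, 0], -1]
    - [[0, -0.15, 0], [0, 0, 0], -1]
    - [[0, -0.15, 0], [0, 0, 0], -1]
    - [[0, 0, 0], [0, 0, 0.0875], -1]
    - [[0, 0, 0], [0, 0, 0.0875], -1]
    - [[0, 0, 0], [0, 0, 0], -1]

```text
clock: 7.75
eef_pos: [0.4562, -0.0349, 0.2602]
orientation: [0.064, 0.998, -0.0, -0.0]
ft_force: [0.7, 1.2, -1.2]
opening: 0.0431
grip_force: 41.2
```

Run:
```python
from h import *
c=cam('wrist');save(c,'w2');W=cloud(c);P=W.reshape(-1,3)
q=P[(P[:,2]>.192)&(P[:,2]<.204)&(P[:,0]>.51)&(P[:,0]<.66)&(P[:,1]<-.15)&(P[:,1]>-.26)]
print(len(q))
if len(q)>20:print(cv2.minAreaRect(q[:,:2].astype(np.float32)),np.polyfit(q[:,0],q[:,1],1),np.median(q,0))
plan(((.46,-.19,.26),82.7))
```

```text
78
((0.5643126964569092, -0.2033466249704361), (0.012170226313173771, 0.10890814661979675), 83.51712036132812) [-0.05510596 -0.1724615 ] [ 0.60897432 -0.2032232   0.19849722]
now [ 0.4561 -0.0348  0.2602] yaw 82.81 tilt 0.01 clock 7.8 open 0.0436 F [-0.6  0.  -2. ]
  turn z 0.0018 x1
  shift [-0.0236, -0.1534, 0.0002] x4 -> [ 0.46 -0.19  0.26]
```

View pics/w2.png

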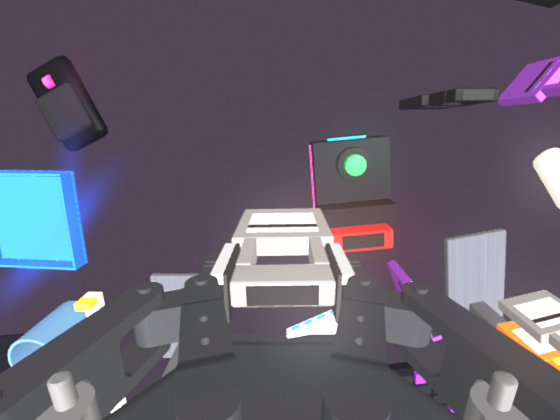

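Run:
```python
from h import *
plan(((.442,-.1878,.26),82.8),((.442,-.1878,.201),None),((.62,-.2104,.201),None),((.62,-.2104,.184),None))
```

```text
now [ 0.4561 -0.0348  0.2602] yaw 82.81 tilt 0.01 clock 7.8 open 0.0436 F [-0.6  0.  -2. ]
  shift [-0.0052, -0.1536, 0.0002] x4 -> [ 0.442  -0.1878  0.26  ]
  shift [0.0, 0.0, 0.118] x2 -> [ 0.442  -0.1878  0.201 ]
  shift [-0.1435, -0.0001, 0.0] x5 -> [ 0.62   -0.2104  0.201 ]
  shift [0.0, 0.0, 0.068] x1 -> [ 0.62   -0.2104  0.184 ]
```

Request:
arm_command:
  moves:
    - [[-0.0052, -0.1536, 0], [0, 0, 0], -1]
    - [[-0.0052, -0.1536, 0], [0, 0, 0], -1]
    - [[-0.0052, -0.1536, 0], [0, 0, 0], -1]
    - [[-0.0052, -0.1536, 0], [0, 0, 0], -1]
    - [[0, 0, 0], [0, 0, 0], -1]
    - [[0, 0, 0.118], [0, 0, 0], -1]
    - [[0, 0, 0.118], [0, 0, 0], -1]
    - [[0, 0, 0], [0, 0, 0], -1]
    - [[0, 0, 0], [0, 0, 0], -1]
    - [[0, 0, 0], [0, 0, 0], -1]

```text
clock: 9.05
eef_pos: [0.4419, -0.1876, 0.2027]
orientation: [0.063, 0.998, -0.0, 0.001]
ft_force: [-0.3, -0.8, -0.5]
opening: 0.0436
grip_force: 41.5
```

Run:
```python
from h import *
plan(((.62,-.2104,.201),None),((.62,-.2104,.184),None))
```

```text
now [ 0.4419 -0.1876  0.2027] yaw 82.73 tilt 0.1 clock 9.05 open 0.0436 F [-0.3 -0.8 -0.5]
  shift [-0.1436, -0.0, 0.0014] x5 -> [ 0.62   -0.2104  0.201 ]
  shift [0.0, 0.0, 0.068] x1 -> [ 0.62   -0.2104  0.184 ]
```

Request:
arm_command:
  moves:
    - [[-0.12, 0, 0.001], [0, 0, 0], -1]
    - [[-0.12, 0, 0.001], [0, 0, 0], -1]
    - [[-0.12, 0, 0.001], [0, 0, 0], -1]
    - [[-0.12, 0, 0.001], [0, 0, 0], -1]
    - [[-0.12, 0, 0.001], [0, 0, 0], -1]
    - [[-0.118, 0, 0.001], [0, 0, 0], -1]
    - [[0, 0, 0], [0, 0, 0], -1]
    - [[0, 0, 0.035], [0, 0, 0], -1]
    - [[0, 0, 0.035], [0, 0, 0], -1]
    - [[0, 0, 0], [0, 0, 0], -1]

```text
clock: 10.3
eef_pos: [0.619, -0.2104, 0.1824]
orientation: [0.064, 0.998, -0.0, 0.0]
ft_force: [-0.9, 0.0, 3.2]
opening: 0.0433
grip_force: 42.1
```

Request:
arm_command:
  moves:
    - [[0, 0, 0], [0, 0, 0], 1]
    - [[0, 0, 0], [0, 0, 0], 1]
    - [[0, 0, 0], [0, 0, 0], 1]
    - [[0, 0, 0], [0, 0, 0], 1]
    - [[0, 0, 0], [0, 0, 0], 1]
    - [[0, 0, 0], [0, 0, 0], 1]
    - [[0, 0, -0.15], [0, 0, 0], 1]
    - [[0, 0, -0.15], [0, 0, 0], 1]
    - [[0, 0, -0.15], [0, 0, 0], 1]
    - [[0, 0, 0], [0, 0, 0], 1]

```text
clock: 11.55
eef_pos: [0.6201, -0.2107, 0.2984]
orientation: [0.064, 0.998, -0.001, 0.002]
ft_force: [0.3, -0.0, -0.1]
opening: 0.0857
grip_force: 0.0
```

```bash
cat > chk.py <<'E'
from h import *
def handles(ns=('scene','side')):
    for n in ns:
        c=cam(n);P=cloud(c).reshape(-1,3)
        for lab,y0,y1 in(('full',.18,.28),('spare',-.27,-.15)):
            q=P[(P[:,0]>.5)&(P[:,0]<.7)&(P[:,1]>y0)&(P[:,1]<y1)&(P[:,2]>.211)&(P[:,2]<.225)]
            q=q[np.argsort(q[:,0])]
            if len(q)==0: print(n,lab,'none');continue
            for g in np.split(q,np.where(np.diff(q[:,0])>.012)[0]+1):
                if len(g)>8: print(n,lab,len(g),'x',g[:,0].min().round(4),g[:,0].max().round(4),'y',g[:,1].min().round(4),g[:,1].max().round(4),'z',np.median(g[:,2]).round(3))
E
python3 - <<'E'
from chk import *
handles()
plan(((.619,.2365,.30),93.2))
E
```

```text
scene full 97 x 0.6119 0.631 y 0.2146 0.2573 z 0.216
scene full 106 x 0.6475 0.6649 y 0.2159 0.2596 z 0.216
scene spare 84 x 0.6122 0.6301 y -0.2317 -0.1869 z 0.215
side full 50 x 0.6094 0.6271 y 0.212 0.2567 z 0.216
side full 51 x 0.6437 0.6595 y 0.2154 0.2606 z 0.216
side spare 81 x 0.6094 0.6247 y -0.2331 -0.1895 z 0.216
now [ 0.6195 -0.2105  0.2944] yaw 82.7 tilt 0.0 clock 11.65 open 0.0856 F [-0.2  0.  -0.1]
  turn z -0.0875 x2
  shift [-0.0082, 0.1488, -0.0019] x12 -> [0.619  0.2365 0.3   ]
```

Request:
arm_command:
  moves:
    - [[-0.0, 0.0, -0.02], [0, 0, -0.0875], 1]
    - [[0, 0, 0], [0, 0, -0.0875], 1]
    - [[-0.0123, 0.223, 0], [0, 0, 0], 1]
    - [[-0.0123, 0.223, 0], [0, 0, 0], 1]
    - [[-0.0123, 0.223, 0], [0, 0, 0], 1]
    - [[-0.0123, 0.223, 0], [0, 0, 0], 1]
    - [[-0.0123, 0.223, 0], [0, 0, 0], 1]
    - [[-0.0123, 0.223, 0], [0, 0, 0], 1]
    - [[-0.0123, 0.223, 0], [0, 0, 0], 1]
    - [[-0.0123, 0.223, 0], [0, 0, 0], 1]

```text
clock: 12.9
eef_pos: [0.6186, 0.238, 0.2981]
orientation: [-0.028, 1.0, -0.0, -0.001]
ft_force: [0.5, -0.3, -0.1]
opening: 0.0856
grip_force: 0.0
```

Run:
```python
from h import *
plan(((.619,.2365,.30),93.2),((.619,.2365,.182),93.2))
```

```text
now [0.6186 0.238  0.2981] yaw 93.2 tilt 0.11 clock 12.9 open 0.0856 F [ 0.5 -0.3 -0.1]
  shift [-0.0012, -0.006, -0.0075] x1 -> [0.619  0.2365 0.3   ]
  shift [0.0, 0.0, 0.1573] x3 -> [0.619  0.2365 0.182 ]
```

Request:
arm_command:
  moves:
    - [[0, -0.005, 0.115], [0, 0, 0], 1]
    - [[0, 0, 0.115], [0, 0, 0], 1]
    - [[0, 0, 0.115], [0, 0, 0], 1]
    - [[0, 0, 0.118], [0, 0, 0], 1]
    - [[0, 0, 0], [0, 0, 0], 1]
    - [[0, 0, 0], [0, 0, 0], -1]
    - [[0, 0, 0], [0, 0, 0], -1]
    - [[0, 0, 0], [0, 0, 0], -1]
    - [[0, 0, 0], [0, 0, 0], -1]
    - [[0, 0, 0], [0, 0, 0], -1]

```text
clock: 14.15
eef_pos: [0.6196, 0.2351, 0.1855]
orientation: [-0.028, 1.0, 0.0, 0.001]
ft_force: [-1.7, -0.9, 6.5]
opening: 0.0435
grip_force: 40.5
```

Request:
arm_command:
  moves:
    - [[0, 0, 0], [0, 0, 0], -1]
    - [[0, 0, 0], [0, 0, 0], -1]
    - [[0, 0, -0.036], [0, 0, 0], -1]
    - [[0, 0, -0.036], [0, 0, 0], -1]
    - [[0, 0, 0], [0, 0, 0], -1]
    - [[0.11, 0, 0], [0, 0, 0], -1]
    - [[0.11, 0, 0], [0, 0, 0], -1]
    - [[0.11, 0, 0], [0, 0, 0], -1]
    - [[0.11, 0, 0], [0, 0, 0], -1]
    - [[0, 0, 0], [0, 0, 0], -1]

```text
clock: 15.4
eef_pos: [0.5083, 0.2289, 0.2023]
orientation: [-0.028, 1.0, 0.0, 0.0]
ft_force: [0.2, -0.4, -1.2]
opening: 0.0433
grip_force: 40.7
```

Run:
```python
from chk import *
handles(('side',))
plan(((.452,.2272,.20),93.2),((.452,.2272,.26),None),((.442,-.1878,.26),None),((.442,-.1878,.201),82.8))
```

```text
side full 42 x 0.5001 0.5153 y 0.1929 0.2526 z 0.219
side full 44 x 0.6442 0.6614 y 0.2152 0.2607 z 0.216
side spare 85 x 0.6083 0.6259 y -0.2332 -0.1897 z 0.216
now [0.5092 0.2289 0.2023] yaw 93.23 tilt 0.04 clock 15.45 open 0.0437 F [-0.   0.  -0.3]
  shift [0.1143, 0.003, 0.0047] x2 -> [0.452  0.2272 0.2   ]
  shift [0.0, 0.0, -0.12] x2 -> [0.452  0.2272 0.26  ]
  shift [0.0121, -0.1505, 0.0] x11 -> [ 0.442  -0.1878  0.26  ]
  turn z 0.0867 x2
  shift [0.0, 0.0, 0.118] x2 -> [ 0.442  -0.1878  0.201 ]
```

Request:
arm_command:
  moves:
    - [[0.114, 0.003, 0], [0, 0, 0], -1]
    - [[0.114, 0.003, 0], [0, 0, 0], -1]
    - [[0, 0, 0], [0, 0, 0], -1]
    - [[0, 0, -0.12], [0, 0, 0], -1]
    - [[0, 0, -0.12], [0, 0, 0], -1]
    - [[0.015, -0.184, 0], [0, 0, 0], -1]
    - [[0.015, -0.184, 0], [0, 0, 0], -1]
    - [[0.015, -0.184, 0], [0, 0, 0], -1]
    - [[0.015, -0.184, 0], [0, 0, 0], -1]
    - [[0.015, -0.184, 0], [0, 0, 0], -1]

```text
clock: 16.7
eef_pos: [0.4472, -0.0054, 0.2622]
orientation: [-0.028, 1.0, -0.0, 0.0]
ft_force: [1.3, 0.2, -0.8]
opening: 0.0432
grip_force: 41.1
```

Request:
arm_command:
  moves:
    - [[0.015, -0.184, 0], [0, 0, 0], -1]
    - [[0.015, -0.184, 0], [0, 0, 0], -1]
    - [[0.015, -0.184, 0], [0, 0, 0], -1]
    - [[0.015, -0.184, 0], [0, 0, 0], -1]
    - [[0, 0, 0], [0, 0, 0.0867], -1]
    - [[0, 0, 0], [0, 0, 0.0867], -1]
    - [[0, 0, 0.11], [0, 0, 0], -1]
    - [[0, 0, 0.11], [0, 0, 0], -1]
    - [[0, 0, 0], [0, 0, 0], -1]
    - [[0, 0, 0], [0, 0, 0], -1]

```text
clock: 17.95
eef_pos: [0.4424, -0.1886, 0.2082]
orientation: [0.063, 0.998, -0.0, 0.0]
ft_force: [1.0, 0.1, -0.6]
opening: 0.0435
grip_force: 41.3
```

Run:
```python
from h import *
plan(((.442,-.1878,.204),82.8),((.562,-.203,.204),None),((.562,-.203,.186),None))
```

```text
now [ 0.4424 -0.1886  0.2082] yaw 82.78 tilt 0.05 clock 17.95 open 0.0435 F [ 1.   0.1 -0.6]
  shift [0.0019, 0.003, 0.0168] x1 -> [ 0.442  -0.1878  0.204 ]
  shift [-0.121, -0.0, 0.0] x4 -> [ 0.562 -0.203  0.204]
  shift [0.0, 0.0, 0.072] x1 -> [ 0.562 -0.203  0.186]
```

Request:
arm_command:
  moves:
    - [[0, 0.003, 0.017], [0, 0, 0], -1]
    - [[0, 0, 0], [0, 0, 0], -1]
    - [[-0.12, 0, 0], [0, 0, 0], -1]
    - [[-0.12, 0, 0], [0, 0, 0], -1]
    - [[-0.12, 0, 0], [0, 0, 0], -1]
    - [[-0.12, 0, 0], [0, 0, 0], -1]
    - [[0, 0, 0], [0, 0, 0], -1]
    - [[0, 0, 0.036], [0, 0, 0], -1]
    - [[0, 0, 0.036], [0, 0, 0], -1]
    - [[0, 0, 0], [0, 0, 0], -1]

```text
clock: 19.2
eef_pos: [0.5606, -0.2024, 0.1852]
orientation: [0.063, 0.998, -0.0, 0.001]
ft_force: [0.4, 0.9, 3.9]
opening: 0.0433
grip_force: 42.2
```

Request:
arm_command:
  moves:
    - [[0, 0, 0], [0, 0, 0], 1]
    - [[0, 0, 0], [0, 0, 0], 1]
    - [[0, 0, 0], [0, 0, 0], 1]
    - [[0, 0, 0], [0, 0, 0], 1]
    - [[0, 0, 0], [0, 0, 0], 1]
    - [[0, 0, 0], [0, 0, 0], 1]
    - [[0, 0, -0.15], [0, 0, 0], 1]
    - [[0, 0, -0.15], [0, 0, 0], 1]
    - [[0, 0, -0.15], [0, 0, 0], 1]
    - [[0, 0, 0], [0, 0, 0], 1]

```text
clock: 20.45
eef_pos: [0.5616, -0.2026, 0.3006]
orientation: [0.063, 0.998, -0.001, 0.002]
ft_force: [0.0, -0.8, -1.3]
opening: 0.0856
grip_force: 0.0
```

Run:
```python
from chk import *
handles()
c=cam('scene');save(c,'scene2')
plan(((.525,.0514,.25),-2.2))
```

```text
scene full 110 x 0.6469 0.6643 y 0.2158 0.2597 z 0.216
scene spare 76 x 0.5542 0.5718 y -0.2224 -0.1782 z 0.216
scene spare 84 x 0.6126 0.6302 y -0.2309 -0.1864 z 0.216
side full 48 x 0.6442 0.6621 y 0.2142 0.2622 z 0.216
side spare 84 x 0.5512 0.5669 y -0.2248 -0.1789 z 0.216
side spare 83 x 0.6095 0.6263 y -0.2333 -0.1897 z 0.217
now [ 0.5608 -0.2023  0.2962] yaw 82.8 tilt 0.07 clock 20.6 open 0.0853 F [-0.2  1.2  0. ]
  turn z 0.1574 x9
  shift [0.1441, -0.026, 0.0264] x7 -> [0.525  0.0514 0.25  ]
```

View pics/scene2.png

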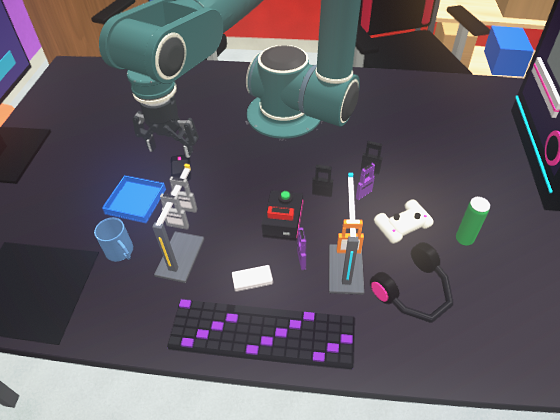

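Request:
arm_command:
  moves:
    - [[0, 0, 0], [0, 0, 0.1574], 1]
    - [[0, 0, 0], [0, 0, 0.1574], 1]
    - [[0, 0, 0], [0, 0, 0.1574], 1]
    - [[0, 0, 0], [0, 0, 0.1574], 1]
    - [[0, 0, 0], [0, 0, 0.1574], 1]
    - [[0, 0, 0], [0, 0, 0.1574], 1]
    - [[0, 0, 0], [0, 0, 0.1574], 1]
    - [[0, 0, 0], [0, 0, 0.1574], 1]
    - [[0, 0, 0], [0, 0, 0.1574], 1]
    - [[0, 0, 0], [0, 0, 0], 1]

```text
clock: 21.85
eef_pos: [0.5607, -0.2023, 0.2961]
orientation: [0.72, 0.694, -0.0, -0.001]
ft_force: [0.4, -0.1, 0.1]
opening: 0.0858
grip_force: 0.0
```

Request:
arm_command:
  moves:
    - [[0.144, -0.026, 0], [0, 0, 0], 1]
    - [[0.144, -0.026, 0], [0, 0, 0], 1]
    - [[0.144, -0.026, 0], [0, 0, 0], 1]
    - [[0.144, -0.026, 0.02], [0, 0, 0], 1]
    - [[0.144, -0.026, 0.04], [0, 0, 0], 1]
    - [[0.144, -0.026, 0.06], [0, 0, 0], 1]
    - [[0.144, -0.026, 0.06], [0, 0, 0], 1]
    - [[0, 0, 0], [0, 0, 0], 1]
    - [[0, 0, 0], [0, 0, 0], 1]
    - [[0, 0, 0], [0, 0, 0], 1]

```text
clock: 23.1
eef_pos: [0.5254, 0.0504, 0.2526]
orientation: [0.72, 0.693, 0.0, 0.0]
ft_force: [0.7, -0.5, 0.9]
opening: 0.0857
grip_force: 0.0
```

Run:
```python
from h import *
plan(((.525,.0514,.2),-2.2))
c=cam('wrist');save(c,'w3');W=cloud(c);P=W.reshape(-1,3)
hs=cv2.cvtColor(c['img'],cv2.COLOR_RGB2HSV)
m=(cv2.inRange(hs,(0,150,80),(6,255,255))>0).reshape(-1)
q=P[(P[:,2]>.078)&(P[:,2]<.09)&(abs(P[:,0]-.525)<.06)&(abs(P[:,1]-.05)<.08)];print('cap',len(q),cv2.minAreaRect(q[:,:2].astype(np.float32)),np.median(q,0), m.sum())
b=(cv2.inRange(hs,(100,140,90),(115,255,255))>0).reshape(-1); q=P[b&(P[:,2]>.02)&(P[:,2]<.035)&(P[:,1]<-.2)];print('tray',len(q), cv2.minAreaRect(q[:,:2].astype(np.float32)) if len(q)>9 else '')
d=np.load('/tmp/side.npz');hs=cv2.cvtColor(d['img'],cv2.COLOR_RGB2HSV);m=cv2.inRange(hs,(100,150,100),(114,255,255));m[:290]=0
k,l,s,ce=cv2.connectedComponentsWithStats(m);i=1+s[1:,4].argmax();q=d['W'][l==i];q=q[q[:,2]<.035];print('tray',len(q),cv2.minAreaRect(q[:,:2].astype(np.float32)))
```

```text
now [0.5254 0.0504 0.2526] yaw -2.19 tilt 0.02 clock 23.1 open 0.0857 F [ 0.7 -0.5  0.9]
  shift [0.002, -0.0009, 0.1052] x2 -> [0.525  0.0514 0.2   ]
cap 1392 ((0.5260465741157532, 0.05144887417554855), (0.06961335241794586, 0.023325975984334946), 88.28129577636719) [0.5263836  0.05274611 0.08336796] 803
tray 0 
tray 1390 ((0.47523340582847595, -0.40017396211624146), (0.15620575845241547, 0.1666131615638733), 81.24506378173828)
```

View pics/w3.png

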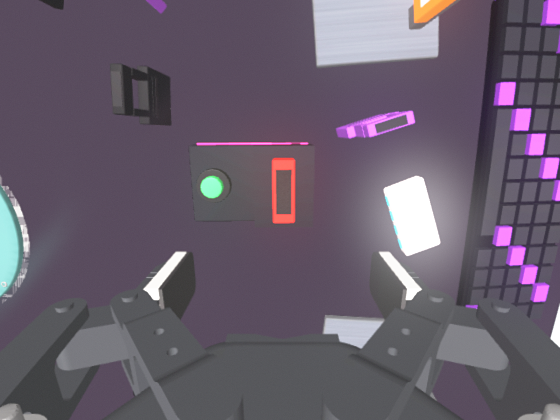

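Request:
arm_command:
  moves:
    - [[0.004, 0.002, 0.15], [0, 0, 0], 0.2]
    - [[0, 0, 0.15], [0, 0, 0], 0.2]
    - [[0, 0, 0.15], [0, 0, 0], 0.2]
    - [[0, 0, 0.15], [0, 0, 0], 0.2]
    - [[0, 0, 0.075], [0, 0, 0], 0.2]
    - [[0, 0, 0.075], [0, 0, 0], 0.2]
    - [[0, 0, 0], [0, 0, 0], -1]
    - [[0, 0, 0], [0, 0, 0], -1]
    - [[0, 0, 0], [0, 0, 0], -1]
    - [[0, 0, 0], [0, 0, 0], -1]

```text
clock: 24.4
eef_pos: [0.5261, 0.0522, 0.0656]
orientation: [0.721, 0.693, 0.0, 0.0]
ft_force: [-0.6, -0.5, 4.4]
opening: 0.0227
grip_force: 40.9
```

Request:
arm_command:
  moves:
    - [[0, 0, 0], [0, 0, 0], -1]
    - [[0, 0, 0], [0, 0, 0], -1]
    - [[0, 0, 0], [0, 0, 0], -1]
    - [[0, 0, -0.06], [0, 0, 0], -1]
    - [[0, 0, -0.1], [0, 0, 0], -1]
    - [[0, 0, -0.15], [0, 0, 0], -1]
    - [[0, 0, -0.2], [0, 0, 0], -1]
    - [[0, 0, -0.2], [0, 0, 0], -1]
    - [[0, 0, -0.2], [0, 0, 0], -1]
    - [[0, 0, 0], [0, 0, 0], -1]

```text
clock: 25.65
eef_pos: [0.5264, 0.0522, 0.2974]
orientation: [0.721, 0.693, 0.002, 0.002]
ft_force: [-0.1, 0.3, -0.7]
opening: 0.0233
grip_force: 40.4
```

Run:
```python
from h import *
for n in('scene','side'):
    c=cam(n);W=cloud(c);hs=cv2.cvtColor(c['img'],cv2.COLOR_RGB2HSV)
    m=(cv2.inRange(hs,(99,120,90),(118,255,255))>0)&(abs(W[:,:,0]-.45)<.12)&(abs(W[:,:,1]+.4)<.12)&(W[:,:,2]>.018)&(W[:,:,2]<.034)
    if n=='side': v,u=np.nonzero(m); print(u.min(),u.max(),v.min(),v.max())
    q=W[m];print(n,len(q),cv2.minAreaRect(q[:,:2].astype(np.float32)),q.min(0),q.max(0))
plan(((.46,-.405,.29),None))
```

```text
scene 352 ((0.46564120054244995, -0.40527987480163574), (0.14661961793899536, 0.14494387805461884), 82.24839782714844) [ 0.38570015 -0.4823937   0.01806151] [ 0.54489862 -0.32365709  0.03162287]
367 454 297 369
side 621 ((0.46314942836761475, -0.4055032730102539), (0.14239756762981415, 0.1434018611907959), 81.86141967773438) [ 0.38404318 -0.4855187   0.0180098 ] [ 0.54186368 -0.32560212  0.03052868]
now [0.5256 0.0522 0.2927] yaw -2.2 tilt 0.04 clock 25.75 open 0.023 F [ 0.  -0.1 -0.8]
  shift [-0.1531, -0.016, 0.0009] x12 -> [ 0.46  -0.405  0.29 ]
```

Request:
arm_command:
  moves:
    - [[-0.204, -0.02, -0.01], [0, 0, 0], -1]
    - [[-0.204, -0.02, 0], [0, 0, 0], -1]
    - [[-0.204, -0.02, 0], [0, 0, 0], -1]
    - [[-0.204, -0.02, 0], [0, 0, 0], -1]
    - [[-0.204, -0.02, 0], [0, 0, 0], -1]
    - [[-0.204, -0.02, 0], [0, 0, 0], -1]
    - [[-0.204, -0.02, 0], [0, 0, 0], -1]
    - [[-0.204, -0.02, 0], [0, 0, 0], -1]
    - [[-0.204, -0.02, 0], [0, 0, 0], -1]
    - [[0, 0, 0], [0, 0, 0], -1]

```text
clock: 27.0
eef_pos: [0.4619, -0.4071, 0.2923]
orientation: [0.722, 0.692, -0.0, -0.002]
ft_force: [-0.2, 0.5, -1.2]
opening: 0.023
grip_force: 40.3
```

Run:
```python
from h import *
plan(((.464,-.405,.29),None),((.464,-.405,.033),None))
```

```text
now [ 0.4619 -0.4071  0.2923] yaw -2.38 tilt 0.21 clock 27.0 open 0.023 F [-0.2  0.5 -1.2]
  shift [0.0088, 0.0082, 0.0092] x1 -> [ 0.464 -0.405  0.29 ]
  shift [0.0, 0.0, 0.1469] x7 -> [ 0.464 -0.405  0.033]
```

Request:
arm_command:
  moves:
    - [[0.008, 0.008, 0.2], [0, 0, 0], -1]
    - [[0, 0, 0.2], [0, 0, 0], -1]
    - [[0, 0, 0.2], [0, 0, 0], -1]
    - [[0, 0, 0.2], [0, 0, 0], -1]
    - [[0, 0, 0.12], [0, 0, 0], -1]
    - [[0, 0, 0.08], [0, 0, 0], -1]
    - [[0, 0, 0.036], [0, 0, 0], -1]
    - [[0, 0, 0], [0, 0, 0], -1]
    - [[0, 0, 0], [0, 0, 0], 0.2]
    - [[0, 0, 0], [0, 0, 0], 0.2]

```text
clock: 28.25
eef_pos: [0.4655, -0.4032, 0.0369]
orientation: [0.721, 0.693, 0.0, 0.001]
ft_force: [-0.0, 0.0, 0.1]
opening: 0.051
grip_force: 0.0
```

Request:
arm_command:
  moves:
    - [[0, 0, 0], [0, 0, 0], 0.2]
    - [[0, 0, 0], [0, 0, 0], 0.2]
    - [[0, 0, 0], [0, 0, 0], 0.2]
    - [[0, 0, -0.1], [0, 0, 0], 0.2]
    - [[0, 0, -0.2], [0, 0, 0], 0.2]
    - [[0, 0, -0.2], [0, 0, 0], 0.2]
    - [[0, 0, -0.2], [0, 0, 0], 1]
    - [[0, 0, -0.2], [0, 0, 0], 1]
    - [[0, 0, -0.2], [0, 0, 0], 1]
    - [[0, 0, 0], [0, 0, 0], 1]

```text
clock: 29.5
eef_pos: [0.4657, -0.4034, 0.3155]
orientation: [0.721, 0.693, 0.0, 0.003]
ft_force: [0.8, -0.3, -0.8]
opening: 0.0855
grip_force: 0.0
```

Run:
```python
from chk import *
for n in('scene','side'):
    c=cam(n);W=cloud(c);hs=cv2.cvtColor(c['img'],cv2.COLOR_RGB2HSV)
    m=(cv2.inRange(hs,(0,150,70),(6,255,255))>0)&(W[:,:,0]>.3)&(W[:,:,0]<.7)&(W[:,:,1]<.2)&(W[:,:,1]>-.6)
    q=W[m];print('red',n,len(q),q.min(0).round(3),q.max(0).round(3),np.median(q,0).round(3))
handles(('scene','side'))
plan(((.6535,.2375,.32),93.2))
```

```text
red scene 6 [ 0.457 -0.436  0.042] [ 0.473 -0.371  0.045] [ 0.461 -0.435  0.044]
red side 290 [ 0.45 -0.44  0.01] [ 0.476 -0.372  0.049] [ 0.454 -0.409  0.04 ]
scene full 104 x 0.6467 0.6642 y 0.2158 0.2597 z 0.216
scene spare 77 x 0.5544 0.5711 y -0.2224 -0.178 z 0.215
scene spare 81 x 0.6128 0.6292 y -0.2318 -0.1874 z 0.215
side full none
side spare 89 x 0.5508 0.5667 y -0.2259 -0.1818 z 0.216
side spare 85 x 0.609 0.6263 y -0.2342 -0.1893 z 0.216
now [ 0.465  -0.4027  0.3093] yaw -2.2 tilt 0.11 clock 29.7 open 0.0855 F [-0.1 -0.3 -0.2]
  turn z -0.1446 x11
  shift [-0.0527, 0.1479, -0.0025] x17 -> [0.6535 0.2375 0.32  ]
```

Request:
arm_command:
  moves:
    - [[0, 0, -0.01], [0, 0, -0.159], 1]
    - [[0, 0, -0.01], [0, 0, -0.159], 1]
    - [[0, 0, -0.01], [0, 0, -0.159], 1]
    - [[0, 0, 0], [0, 0, -0.159], 1]
    - [[0, 0, 0], [0, 0, -0.159], 1]
    - [[0, 0, 0], [0, 0, -0.159], 1]
    - [[0, 0, 0], [0, 0, -0.159], 1]
    - [[0, 0, 0], [0, 0, -0.159], 1]
    - [[0, 0, 0], [0, 0, -0.159], 1]
    - [[0, 0, 0], [0, 0, -0.159], 1]

```text
clock: 30.95
eef_pos: [0.465, -0.4027, 0.3168]
orientation: [-0.031, 1.0, 0.001, -0.001]
ft_force: [0.5, -0.2, -0.8]
opening: 0.0852
grip_force: 0.0
```

Request:
arm_command:
  moves:
    - [[-0.0689, 0.1934, 0], [0, 0, 0], 1]
    - [[-0.0689, 0.1934, 0], [0, 0, 0], 1]
    - [[-0.0689, 0.1934, 0], [0, 0, 0], 1]
    - [[-0.0689, 0.1934, 0], [0, 0, 0], 1]
    - [[-0.0689, 0.1934, 0], [0, 0, 0], 1]
    - [[-0.0689, 0.1934, 0], [0, 0, 0], 1]
    - [[-0.0689, 0.1934, 0], [0, 0, 0], 1]
    - [[-0.0689, 0.1934, 0], [0, 0, 0], 1]
    - [[-0.0689, 0.1934, 0], [0, 0, 0], 1]
    - [[-0.0689, 0.1934, 0], [0, 0, 0], 1]

```text
clock: 32.2
eef_pos: [0.6102, 0.0912, 0.3169]
orientation: [-0.028, 1.0, -0.0, -0.001]
ft_force: [0.7, -0.3, -1.1]
opening: 0.0859
grip_force: 0.0
```

Run:
```python
from h import *
plan(((.61,.235,.31),93.2))
```

```text
now [0.6102 0.0912 0.3169] yaw 93.2 tilt 0.1 clock 32.2 open 0.0859 F [ 0.7 -0.3 -1.1]
  shift [-0.0078, 0.1436, 0.0069] x4 -> [0.61  0.235 0.31 ]
```

Stop short of the orange drive to measure it from near, and the now empty slot too.

Request:
arm_command:
  moves:
    - [[-0.008, 0.144, 0.007], [0, 0, 0], 1]
    - [[-0.008, 0.144, 0.007], [0, 0, 0], 1]
    - [[-0.008, 0.144, 0.007], [0, 0, 0], 1]
    - [[-0.008, 0.144, 0.007], [0, 0, 0], 1]
    - [[0, 0, 0], [0, 0, 0], 1]
    - [[0, 0, 0], [0, 0, 0], 1]
    - [[0, 0, 0], [0, 0, 0], 1]
    - [[0, 0, 0], [0, 0, 0], 1]
    - [[0, 0, 0], [0, 0, 0], 1]
    - [[0, 0, 0], [0, 0, 0], 1]

```text
clock: 33.45
eef_pos: [0.6102, 0.2336, 0.3114]
orientation: [-0.028, 1.0, 0.0, 0.0]
ft_force: [-1.0, -0.2, 0.4]
opening: 0.0851
grip_force: 0.0
```

Run:
```python
from h import *
c=cam('wrist');save(c,'w4');P=cloud(c).reshape(-1,3)
q=P[(P[:,2]>.211)&(P[:,2]<.225)&(P[:,0]>.5)&(P[:,0]<.7)&(abs(P[:,1]-.235)<.05)];print(len(q),cv2.minAreaRect(q[:,:2].astype(np.float32)),np.median(q,0))
plan(((.6535,.2375,.30),93.2),((.6535,.2375,.182),None))
```

```text
726 ((0.6539714932441711, 0.23838989436626434), (0.012625347822904587, 0.04338476434350014), 3.486372947692871) [0.65280456 0.23832534 0.21721903]
now [0.6101 0.2336 0.3114] yaw 93.19 tilt 0.0 clock 33.5 open 0.0856 F [ 0.3 -0.3 -0.2]
  shift [-0.087, 0.0029, 0.0227] x2 -> [0.6535 0.2375 0.3   ]
  shift [0.0, 0.0, 0.1573] x3 -> [0.6535 0.2375 0.182 ]
```

View pics/w4.png

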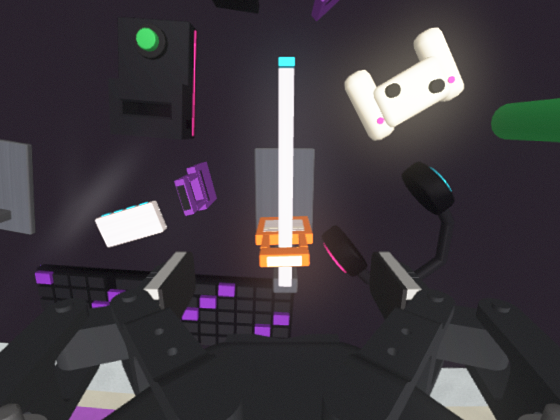

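Request:
arm_command:
  moves:
    - [[-0.087, 0.004, 0.023], [0, 0, 0], 1]
    - [[-0.087, 0.004, 0.023], [0, 0, 0], 1]
    - [[0, 0, 0.15], [0, 0, 0], 1]
    - [[0, 0, 0.12], [0, 0, 0], 1]
    - [[0, 0, 0.12], [0, 0, 0], 1]
    - [[0, 0, 0.083], [0, 0, 0], 1]
    - [[0, 0, 0], [0, 0, 0], 1]
    - [[0, 0, 0], [0, 0, 0], -1]
    - [[0, 0, 0], [0, 0, 0], -1]
    - [[0, 0, 0], [0, 0, 0], -1]
  grip_force: 50

```text
clock: 34.75
eef_pos: [0.6538, 0.2383, 0.183]
orientation: [-0.028, 1.0, 0.0, 0.001]
ft_force: [-0.6, 0.1, 7.8]
opening: 0.0432
grip_force: 50.6
```

Request:
arm_command:
  moves:
    - [[0, 0, 0], [0, 0, 0], -1]
    - [[0, 0, 0], [0, 0, 0], -1]
    - [[0, 0, 0], [0, 0, 0], -1]
    - [[0, 0, 0], [0, 0, 0], -1]
    - [[0, 0, -0.036], [0, 0, 0], -1]
    - [[0, 0, -0.036], [0, 0, 0], -1]
    - [[0, 0, 0], [0, 0, 0], -1]
    - [[0.11, 0, 0], [0, 0, 0], -1]
    - [[0.11, 0, 0], [0, 0, 0], -1]
    - [[0, 0, 0], [0, 0, 0], -1]

```text
clock: 36.0
eef_pos: [0.5975, 0.2351, 0.1998]
orientation: [-0.028, 1.0, 0.0, 0.0]
ft_force: [-0.3, -0.1, -1.9]
opening: 0.0432
grip_force: 50.9
```

Run:
```python
from h import *
plan(((.452,.2265,.202),93.2))
```

```text
now [0.5975 0.2351 0.1998] yaw 93.23 tilt 0.02 clock 36.0 open 0.0432 F [-0.3 -0.1 -1.9]
  shift [0.1457, -0.0005, -0.0022] x4 -> [0.452  0.2265 0.202 ]
```

Run:
```python
from h import *
for n in ('wrist','scene','side'):
    c=cam(n);W=cloud(c)
    if n=='wrist': save(c,'w5'); np.savez('/tmp/w5',img=c['img'],W=W)
    P=W.reshape(-1,3)
    rot=R.from_euler('z',2.1,degrees=True).as_matrix()  # dock frame approx
    Q=(P-[.526,.0514,0])@rot.T
    t=Q[(abs(Q[:,0])<.06)&(abs(Q[:,1])<.07)&(Q[:,2]>.056)&(Q[:,2]<.064)]
    print(n,'top',len(t),[np.percentile(t[:,i],[1,99]).round(4).tolist() for i in(0,1)], 'z',np.median(t[:,2]).round(4))
    # slot edges: along x near centre y, gaps along y near centre x
    a=np.sort(t[abs(t[:,1])<.02][:,0]);g=np.diff(a);i=g.argmax();print('  xgap',a[i].round(4),a[i+1].round(4), ((a[i]+a[i+1])/2).round(4))
    b=t[abs(t[:,0])<.004];b=np.sort(b[:,1]);g=np.diff(b)
    if len(b)>2: i=g.argmax();print('  ygap',b[i].round(4),b[i+1].round(4),((b[i]+b[i+1])/2).round(4))
    f=Q[(Q[:,0]>-.12)&(Q[:,0]<-.04)&(abs(Q[:,1])<.07)&(Q[:,2]>.032)&(Q[:,2]<.039)];print('  front',len(f),[np.percentile(f[:,i],[.5,99.5]).round(4).tolist() for i in(0,1)])
```

```text
wrist top 6469 [[-0.0346, 0.0343], [-0.047, 0.0483]] z 0.0589
  xgap -0.0076 0.0073 -0.0001
  ygap -0.0305 0.0324 0.001
  front 5391 [[-0.1082, -0.0403], [-0.0468, 0.0483]]
scene top 466 [[-0.0335, 0.0387], [-0.0469, 0.0472]] z 0.0582
  xgap -0.0033 0.0123 0.0045
  ygap -0.0184 0.0324 0.007
  front 280 [[-0.1117, -0.0533], [-0.0476, 0.0476]]
side top 437 [[-0.0371, 0.0336], [-0.0483, 0.0477]] z 0.0587
  xgap -0.0113 0.0056 -0.0028
  ygap -0.0352 0.0318 -0.0017
  front 457 [[-0.118, -0.0411], [-0.0496, 0.0474]]
```

View pics/w5.png

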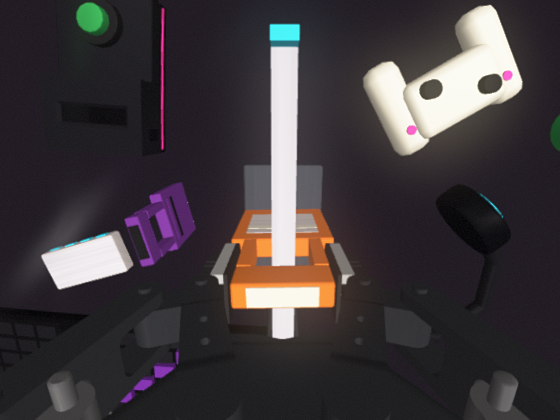

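Run:
```python
from h import *
P=np.load('/tmp/w5.npz')['W'].reshape(-1,3)
t=P[(P[:,2]>.056)&(P[:,2]<.062)&(P[:,0]>.495)&(P[:,0]<.557)&(abs(P[:,1]-.052)<.06)]
for s,f in((1,'max'),(-1,'min')):
    xs=np.arange(.498,.556,.004);e=[np.sort(s*t[abs(t[:,0]-x)<.002][:,1])[-3:].mean()*s for x in xs];print(f,np.degrees(np.arctan(np.polyfit(xs,e,1)[0])))
q=P[(P[:,2]>.228)&(P[:,2]<.242)&(abs(P[:,0]-.5975)<.02)&(abs(P[:,1]-.235)<.021)];print(len(q),cv2.minAreaRect(q[:,:2].astype(np.float32)),np.median(q,0))
plan(((.452,.2265,.202),93.2),((.452,.2265,.26),None),((.526,.0522,.26),87.9),((.526,.0522,.15),None))
```

```text
max -1.4073584202604799
min -1.6855459417618466
3107 ((0.5978227853775024, 0.23477402329444885), (0.015683602541685104, 0.04399866610765457), 9.206645011901855) [0.59590844 0.23466529 0.23392995]
now [0.599  0.2351 0.1996] yaw 93.2 tilt 0.01 clock 36.15 open 0.0436 F [-1.2 -0.  -1.4]
  shift [0.1472, -0.0004, -0.0024] x4 -> [0.452  0.2265 0.202 ]
  shift [0.0, 0.0, -0.116] x2 -> [0.452  0.2265 0.26  ]
  turn z 0.0883 x1
  shift [-0.0643, -0.1372, 0.0] x5 -> [0.526  0.0522 0.26  ]
  shift [0.0, 0.0, 0.1467] x3 -> [0.526  0.0522 0.15  ]
```

Request:
arm_command:
  moves:
    - [[0.118, 0, -0.001], [0, 0, 0], -1]
    - [[0.118, 0, -0.001], [0, 0, 0], -1]
    - [[0.118, 0, -0.001], [0, 0, 0], -1]
    - [[0.118, 0, -0.001], [0, 0, 0], -1]
    - [[0.118, 0, -0.001], [0, 0, 0], -1]
    - [[0, 0, 0], [0, 0, 0], -1]
    - [[0, 0, -0.12], [0, 0, 0], -1]
    - [[0, 0, -0.12], [0, 0, 0], -1]
    - [[0, 0, 0], [0, 0, 0.083], -1]
    - [[0, 0, 0], [0, 0, 0], -1]

```text
clock: 37.4
eef_pos: [0.4522, 0.2269, 0.2607]
orientation: [0.016, 1.0, -0.0, -0.0]
ft_force: [0.3, 0.3, -1.2]
opening: 0.0431
grip_force: 51.1
```

Run:
```python
from h import *
plan(((.526,.0522,.26),88.2),((.526,.0522,.15),None))
```

```text
now [0.4522 0.2269 0.2607] yaw 88.22 tilt 0.01 clock 37.4 open 0.0431 F [ 0.3  0.3 -1.2]
  shift [-0.0634, -0.1378, 0.0006] x5 -> [0.526  0.0522 0.26  ]
  shift [0.0, 0.0, 0.1467] x3 -> [0.526  0.0522 0.15  ]
```

Request:
arm_command:
  moves:
    - [[-0.063, -0.138, 0], [0, 0, 0], -1]
    - [[-0.063, -0.138, 0], [0, 0, 0], -1]
    - [[-0.063, -0.138, 0], [0, 0, 0], -1]
    - [[-0.063, -0.138, 0], [0, 0, 0], -1]
    - [[-0.065, -0.138, 0], [0, 0, 0], -1]
    - [[0, 0, 0.15], [0, 0, 0], -1]
    - [[0, 0, 0.15], [0, 0, 0], -1]
    - [[0, 0, 0.1], [0, 0, 0], -1]
    - [[0, 0, 0], [0, 0, 0], -1]
    - [[0, 0, 0], [0, 0, 0], -1]

```text
clock: 38.65
eef_pos: [0.5257, 0.0519, 0.1618]
orientation: [0.015, 1.0, 0.0, 0.0]
ft_force: [-0.5, -0.4, 0.4]
opening: 0.0434
grip_force: 51.2
```

Run:
```python
from h import *
plan(((.526,.0522,.15),88.2))
for n in('scene','side'):
    c=cam(n);save(c,'ins_'+n);W=cloud(c);hs=cv2.cvtColor(c['img'],cv2.COLOR_RGB2HSV)
    m=(cv2.inRange(hs,(8,140,90),(20,255,255))>0)&(abs(W[:,:,0]-.526)<.06)&(abs(W[:,:,1]-.05)<.06)
    q=W[m];print(n,len(q),np.percentile(q,[2,50,98],axis=0).round(4).tolist())
    z=q[(q[:,2]>.07)&(q[:,2]<.12)]; 
    A=np.c_[z,np.ones(len(z))]; 
    co=np.linalg.lstsq(np.c_[z[:,1],z[:,2],np.ones(len(z))],z[:,0],rcond=None)[0];print('x=a y+b z+c',co.round(4))
```

```text
now [0.5257 0.0519 0.1618] yaw 88.27 tilt 0.05 clock 38.65 open 0.0434 F [-0.5 -0.4  0.4]
  shift [-0.0012, 0.0011, 0.0473] x1 -> [0.526  0.0522 0.15  ]
scene 332 [[0.5242, 0.0235, 0.0793], [0.5329, 0.0518, 0.1414], [0.5365, 0.0817, 0.1953]]
x=a y+b z+c [ 1.000e-04 -6.600e-03  5.338e-01]
side 243 [[0.5169, 0.021, 0.0772], [0.5203, 0.0478, 0.1367], [0.5335, 0.0796, 0.1949]]
x=a y+b z+c [-0.0629  0.0406  0.5201]
```

Request:
arm_command:
  moves:
    - [[0.001, 0.001, 0.03], [0, 0, 0], -1]
    - [[0, 0, 0.03], [0, 0, 0], -1]
    - [[0, 0, 0.03], [0, 0, 0], -1]
    - [[0, 0, 0.03], [0, 0, 0], -1]
    - [[0, 0, 0], [0, 0, 0], -1]
    - [[0, 0, 0], [0, 0, 0], -1]
    - [[0, 0, 0], [0, 0, 0], -1]
    - [[0, 0, 0], [0, 0, 0], -1]
    - [[0, 0, 0], [0, 0, 0], -1]
    - [[0, 0, 0], [0, 0, 0], -1]

```text
clock: 40.0
eef_pos: [0.5249, 0.0522, 0.1308]
orientation: [0.016, 1.0, -0.0, 0.0]
ft_force: [-0.8, -0.4, -0.2]
opening: 0.0438
grip_force: 51.2
```

Request:
arm_command:
  moves:
    - [[0, 0, 0.03], [0, 0, 0], -1]
    - [[0, 0, 0.03], [0, 0, 0], -1]
    - [[0, 0, 0.03], [0, 0, 0], -1]
    - [[0, 0, 0.02], [0, 0, 0], -1]
    - [[0, 0, 0.01], [0, 0, 0], -1]
    - [[0, 0, 0.008], [0, 0, 0], -1]
    - [[0, 0, 0], [0, 0, 0], -1]
    - [[0, 0, 0], [0, 0, 0], -1]
    - [[0, 0, 0], [0, 0, 0], -1]
    - [[0, 0, 0], [0, 0, 0], -1]

```text
clock: 41.25
eef_pos: [0.5249, 0.0522, 0.0989]
orientation: [0.016, 1.0, 0.0, 0.0]
ft_force: [1.0, 0.2, -1.1]
opening: 0.0434
grip_force: 51.2
```

Request:
arm_command:
  moves:
    - [[0, 0, 0.004], [0, 0, 0], -1]
    - [[0, 0, 0.004], [0, 0, 0], -1]
    - [[0, 0, 0.004], [0, 0, 0], -1]
    - [[0, 0, 0], [0, 0, 0], -1]
    - [[0, 0, 0], [0, 0, 0], -1]
    - [[0, 0, 0], [0, 0, 0], -1]
    - [[0, 0, 0], [0, 0, 0], -1]
    - [[0, 0, 0], [0, 0, 0], -1]
    - [[0, 0, 0], [0, 0, 0], -1]
    - [[0, 0, 0], [0, 0, 0], -1]

```text
clock: 42.5
eef_pos: [0.5257, 0.0522, 0.098]
orientation: [0.016, 1.0, 0.0, 0.001]
ft_force: [-4.8, -0.5, 18.9]
opening: 0.0429
grip_force: 53.5
```

Request:
arm_command:
  moves:
    - [[0, 0, -0.004], [0, 0, 0], -1]
    - [[0, 0, 0], [0, 0, 0], 1]
    - [[0, 0, 0], [0, 0, 0], 1]
    - [[0, 0, 0], [0, 0, 0], 1]
    - [[0, 0, 0], [0, 0, 0], 1]
    - [[0, 0, 0], [0, 0, 0], 1]
    - [[0, 0, -0.1], [0, 0, 0], 1]
    - [[0, 0, -0.2], [0, 0, 0], 1]
    - [[0, 0, -0.2], [0, 0, 0], 1]
    - [[0, 0, 0], [0, 0, 0], 1]

```text
clock: 43.75
eef_pos: [0.5261, 0.0523, 0.2261]
orientation: [0.016, 1.0, 0.0, 0.003]
ft_force: [-0.1, 0.2, 0.2]
opening: 0.0854
grip_force: 0.0
```

Run:
```python
from chk import *
c=cam('wrist');save(c,'w6');W=cloud(c);P=W.reshape(-1,3)
q=P[(P[:,2]>.122)&(P[:,2]<.145)&(abs(P[:,0]-.526)<.04)&(abs(P[:,1]-.052)<.04)];print('top',len(q),cv2.minAreaRect(q[:,:2].astype(np.float32)),np.median(q,0))
hs=cv2.cvtColor(c['img'],cv2.COLOR_RGB2HSV);m=cv2.inRange(hs,(50,120,80),(75,255,255))>0
q=W[m];q=q[(abs(q[:,0]-.44)<.04)&(abs(q[:,1]-.054)<.04)&(q[:,2]>.04)];print('btn',len(q),cv2.minEnclosingCircle(q[q[:,2]>np.percentile(q[:,2],40)][:,:2].astype(np.float32)) if len(q) else '',np.median(q,0))
handles()
plan()
```

```text
top 845 ((0.526062548160553, 0.05253276601433754), (0.04361884668469429, 0.012320558540523052), 89.88914489746094) [0.52475038 0.05255701 0.13208662]
btn 528 ((0.441194623708725, 0.05481778830289841), 0.012125675566494465) [0.44122659 0.05442869 0.05672211]
scene full none
scene spare 83 x 0.555 0.5707 y -0.2214 -0.178 z 0.216
scene spare 86 x 0.6131 0.6287 y -0.2312 -0.1864 z 0.216
side full none
side spare 87 x 0.549 0.5684 y -0.2257 -0.181 z 0.216
side spare 84 x 0.6078 0.6251 y -0.2338 -0.1891 z 0.217
now [0.5246 0.0522 0.2209] yaw 88.22 tilt 0.06 clock 43.9 open 0.0854 F [ 0.3 -0.  -1.5]
```

View pics/w6.png

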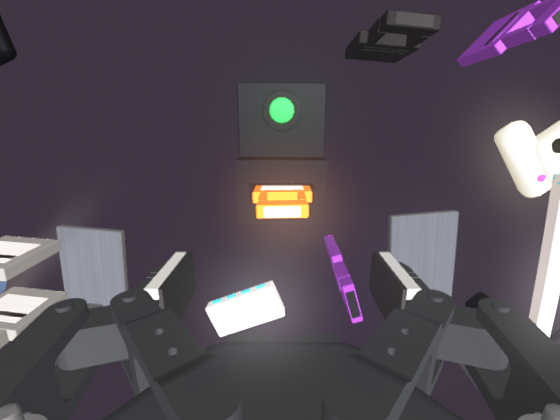

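Run:
```python
from h import *
plan(((.4412,.0546,.2209),None),((.4412,.0546,.075),None))
```

```text
now [0.5246 0.0522 0.2209] yaw 88.22 tilt 0.06 clock 43.9 open 0.0854 F [ 0.3 -0.  -1.5]
  shift [0.1113, -0.0003, -0.0001] x3 -> [0.4412 0.0546 0.2209]
  shift [0.0, 0.0, 0.1459] x4 -> [0.4412 0.0546 0.075 ]
```

Request:
arm_command:
  moves:
    - [[0.111, 0, 0], [0, 0, 0], -1]
    - [[0.111, 0, 0], [0, 0, 0], -1]
    - [[0.111, 0, 0], [0, 0, 0], -1]
    - [[0, 0, 0], [0, 0, 0], -1]
    - [[0, 0, 0.145], [0, 0, 0], -1]
    - [[0, 0, 0.145], [0, 0, 0], -1]
    - [[0, 0, 0.145], [0, 0, 0], -1]
    - [[0, 0, 0.1], [0, 0, 0], -1]
    - [[0, 0, 0], [0, 0, 0], -1]
    - [[0, 0, 0], [0, 0, 0], -1]
  grip_force: 20

```text
clock: 45.15
eef_pos: [0.4421, 0.0548, 0.0887]
orientation: [0.016, 1.0, -0.0, 0.0]
ft_force: [-0.6, -0.1, 1.1]
opening: -0.0
grip_force: 0.0
```

Request:
arm_command:
  moves:
    - [[0, 0, 0.05], [0, 0, 0], -1]
    - [[0, 0, 0.04], [0, 0, 0], -1]
    - [[0, 0, 0.02], [0, 0, 0], -1]
    - [[0, 0, 0.02], [0, 0, 0], -1]
    - [[0, 0, 0.014], [0, 0, 0], -1]
    - [[0, 0, 0.01], [0, 0, 0], -1]
    - [[0, 0, 0], [0, 0, 0], -1]
    - [[0, 0, 0], [0, 0, 0], -1]
    - [[0, 0, 0], [0, 0, 0], -1]
    - [[0, 0, 0], [0, 0, 0], -1]

```text
clock: 46.4
eef_pos: [0.4419, 0.0549, 0.0516]
orientation: [0.016, 1.0, -0.0, 0.0]
ft_force: [-16.1, -1.5, 27.7]
opening: 0.0001
grip_force: 13.9
```

Request:
arm_command:
  moves:
    - [[0, 0, -0.04], [0, 0, 0], -1]
    - [[0, 0, -0.1], [0, 0, 0], -1]
    - [[0, 0, -0.2], [0, 0, 0], -1]
    - [[0, 0, -0.2], [0, 0, 0], -1]
    - [[0, 0, -0.2], [0, 0, 0], -1]
    - [[0, 0, -0.1], [0, 0, 0], -1]
    - [[0, 0, 0], [0, 0, 0], -1]
    - [[0, 0, 0], [0, 0, 0], -1]
    - [[0, 0, 0], [0, 0, 0], -1]
    - [[0, 0, 0], [0, 0, 0], -1]

```text
clock: 47.65
eef_pos: [0.4415, 0.0548, 0.2588]
orientation: [0.016, 1.0, -0.0, -0.001]
ft_force: [0.5, 0.5, 0.2]
opening: 0.0002
grip_force: 0.0
```

Run:
```python
from chk import *
c=cam('wrist');W=cloud(c);P=W.reshape(-1,3)
q=P[(P[:,2]>.122)&(P[:,2]<.145)&(abs(P[:,0]-.526)<.04)&(abs(P[:,1]-.052)<.04)];print('top',len(q),np.median(q,0) if len(q) else '')
hs=cv2.cvtColor(c['img'],cv2.COLOR_RGB2HSV);m=cv2.inRange(hs,(50,120,80),(75,255,255))>0
q=W[m];q=q[(abs(q[:,0]-.44)<.04)&(abs(q[:,1]-.054)<.04)&(q[:,2]>.04)];print('btn',len(q),np.median(q,0))
handles()
c=cam('side');save(c,'end')
W=cloud(c);hs=cv2.cvtColor(c['img'],cv2.COLOR_RGB2HSV)
m=(cv2.inRange(hs,(0,150,70),(6,255,255))>0)&(W[:,:,0]>.3)&(W[:,:,0]<.7)&(W[:,:,1]<.2)&(W[:,:,1]>-.6)
q=W[m];print('red',len(q),q.min(0).round(3),q.max(0).round(3))
```

```text
top 0 
btn 93 [0.43917111 0.0529248  0.05522184]
scene full none
scene spare 75 x 0.5552 0.5698 y -0.2227 -0.1788 z 0.216
scene spare 81 x 0.6132 0.6289 y -0.2311 -0.1864 z 0.215
side full none
side spare 90 x 0.5505 0.5681 y -0.2255 -0.1799 z 0.216
side spare 83 x 0.6094 0.6272 y -0.2333 -0.1891 z 0.217
red 292 [ 0.45 -0.44  0.01] [ 0.475 -0.372  0.048]
```

View pics/end.png

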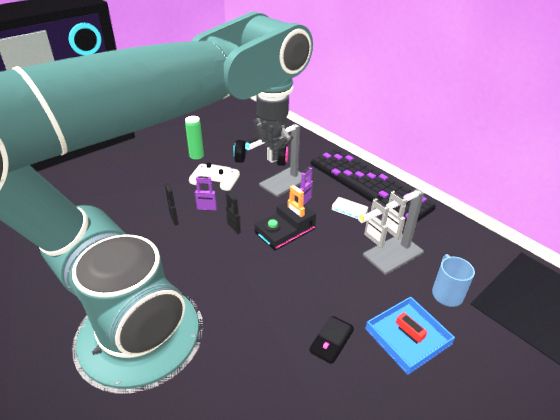

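```bash
python3 -c "
from bench import r
print(r.job_done())"
```

```text
the job is handed in; nothing more can be done
None
```

I handed the job in at about 48 s on the robot clock: both grey drives hang on the spare hook, the cap is in the tray, and the orange drive was home in the dock before I pressed and released the power button; `r.job_done()` gave no verdict.

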